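# Reset the condiments after a busy service

### The job

Get the condiments ready for the next guests: pull the drawer of the wooden condiment box all the way out to its stop, stand every shaker that has been knocked over upright inside the drawer and leave it out, and stand the fallen sauce bottle upright on the serving board, midway between the two chutney bowls. Leave the bowls, pepper mill, tumbler and tea light where they are.

Things in the scene. Friction and masses are not known exactly. Their poses are not given: they have to be found in the camera images.
- shaker0: table shaker: square white ceramic body 36 x 36 mm, 50 mm tall, round steel cap (31 mm across) up to 72 mm above the base; about 140 g, low centre of mass. Origin on its axis, 30 mm above its base; z along its axis from base to cap; at the start it lies on a flat side, origin 18 mm above the table. Three or four of these four shakers are present; a missing one reads None
- shaker1: table shaker: square white ceramic body 36 x 36 mm, 50 mm tall, round steel cap (31 mm across) up to 72 mm above the base; about 140 g, low centre of mass. Origin on its axis, 30 mm above its base; z along its axis from base to cap; at the start it lies on a flat side, origin 18 mm above the table. Three or four of these four shakers are present; a missing one reads None
- shaker2: table shaker: square white ceramic body 36 x 36 mm, 50 mm tall, round steel cap (31 mm across) up to 72 mm above the base; about 140 g, low centre of mass. Origin on its axis, 30 mm above its base; z along its axis from base to cap; at the start it lies on a flat side, origin 18 mm above the table. Three or four of these four shakers are present; a missing one reads None
- shaker3: table shaker: square white ceramic body 36 x 36 mm, 50 mm tall, round steel cap (31 mm across) up to 72 mm above the base; about 140 g, low centre of mass. Origin on its axis, 30 mm above its base; z along its axis from base to cap; at the start it lies on a flat side, origin 18 mm above the table. Three or four of these four shakers are present; a missing one reads None
- bottle: square sauce bottle of amber glass with a black cap: body 44 x 44 mm and 70 mm tall, then a neck of about 24 mm diameter and a cap of 27 mm diameter from 86 mm up to the top at 104 mm; about 300 g. Origin on its axis, 45 mm above its base, z along its axis from base to cap; at the start it lies on one flat side with the origin 22 mm above the table
- drawer (a joint): how far the drawer of the low wooden condiment box is pulled out, in m: 0 shut, 0.165 at its stop. It slides level, towards the robot
- handle (a point): middle of the brass bar handle (11 mm thick, 120 mm long along its y, 35 mm clear of the drawer front, 40 mm above the table; the box is 60 mm high). Moves with the drawer; its -x is the direction in which the drawer pulls out
- tray_floor (a point): point on the drawer's inner floor, 14 mm above the table, in the middle of the part clear of the box when fully out; moves with the drawer. x into the box, y across, z up. The clear floor reaches 77 mm either way along x, 140 mm along y; side walls stand 18 mm above the floor, the drawer front 39 mm. Some paper napkins, 12 mm thick, lie on the box
- board_mid (a point): middle of the top of the light wooden serving board (320 mm along its y, 120 mm along x, 12 mm thick, fixed); the point midway between the two chutney bowls
- bowl0: small copper chutney bowl on the serving board, 88 mm across, 39 mm high, with two small brass ears that reach 56 mm from its middle along its x and about 50 mm up; its middle is 105 mm from the board's middle. Origin at the centre of its underside. To be left alone
- bowl1: the other chutney bowl, the same
- mill: dark wooden pepper mill standing upright, 52 mm across, 110 mm high, origin under its foot. To be left alone
- tumbler: steel tumbler standing upright, 66 mm across, 90 mm high, origin under its foot. To be left alone
- tealight: tea light, 38 mm across, 16 mm high, origin under its foot. To be left alone
Mind the look-alikes: they are no part of the job. Leave any blue, green or pink look-alike of the shaker0 alone.

How it is judged:
On the way:
1. the drawer is pulled out to its stop (value of joint drawer above 0.158 m), for 0.2 s.
At the end, for the whole second after the job is handed in: The drawer is out at its stop (within 10 mm); every shaker present stands upright (within 0.1 rad) at rest on the floor of the drawer; the bottle stands upright (within 0.1 rad) at rest on the serving board, its base within 20 mm of the point midway between the bowls (value of joint drawer above 0.155 m and x of shaker0 in the frame of tray_floor between -0.07 and 0.07 m and y of shaker0 in the frame of tray_floor between -0.13 and 0.13 m and z of shaker0 in the frame of tray_floor between 0.024 and 0.036 m and angle between each of shaker0, shaker1, shaker2, shaker3, bottle's own z axis and vertical below 0.1 rad and linear speed of each of shaker0, shaker1, shaker2, shaker3, bottle below 0.03 m/s and x of shaker1 in the frame of tray_floor between -0.07 and 0.07 m and y of shaker1 in the frame of tray_floor between -0.13 and 0.13 m and z of shaker1 in the frame of tray_floor between 0.024 and 0.036 m and x of shaker2 in the frame of tray_floor between -0.07 and 0.07 m and y of shaker2 in the frame of tray_floor between -0.13 and 0.13 m and z of shaker2 in the frame of tray_floor between 0.024 and 0.036 m and x of shaker3 in the frame of tray_floor between -0.07 and 0.07 m and y of shaker3 in the frame of tray_floor between -0.13 and 0.13 m and z of shaker3 in the frame of tray_floor between 0.024 and 0.036 m and horizontal distance between bottle and board_mid below 0.02 m and z of bottle in the frame of board_mid between 0.039 and 0.051 m); the robot touches nothing.
It fails at once if the bowl0 is shoved out of place (more than 30 mm) (distance of bowl0 from where it was at the start of the episode above 0.03 m).
It fails at once if the bowl1 is shoved out of place (more than 30 mm) (distance of bowl1 from where it was at the start of the episode above 0.03 m).
It fails at once if the mill is shoved out of place (more than 30 mm) (distance of mill from where it was at the start of the episode above 0.03 m).
It fails at once if the tumbler is shoved out of place (more than 30 mm) (distance of tumbler from where it was at the start of the episode above 0.03 m).
It fails at once if the tealight is shoved out of place (more than 40 mm) (distance of tealight from where it was at the start of the episode above 0.04 m).
Of shaker0, shaker1, shaker2, shaker3 only 3 to 4 are there at a start; the rules pass over those that are not, and their reading is None.
At some moment in a run one of shaker0, shaker1, shaker2, shaker3, bottle may be knocked a few centimetres aside while the robot is not near it.
It also fails if it takes over 210 s, if anything falls off the work surface, if the arm or the gripper's body presses on something with over 40 N, if the wrist force passes 120 N, or if a joint passes its speed limit or range.

### The arm

A 6-joint arm with a two-finger parallel gripper is mounted at the origin on the work surface. World frame = base frame: x ahead of the robot, y to its left, z up, the work surface at z = 0. Lengths are in m, angles in rad, forces in N, time in s.
With the tool pointing down it reaches from about 0.3 to 0.775 m from the base axis. Payload 14.6 kg.
Tool frame: the origin (TCP) lies midway between the tips of the shut fingers; the grasp point (between the pads) lies 19 mm behind it (ctrl.pinch_z is the z of the grasp point in the tool frame, in m); z points along the fingers, y is the line along which they close (so a half turn about z gives the same grasp; the last joint's range is limited). The gripper opens to 94 mm and grips with 3 to 60 N. Pads are 16 mm wide; open, the fingers measure 119 mm over their backs; the gripper's body (75 mm by 177 mm) begins 78 mm behind the grasp point.
Start: joints at [1.043, 0.3, 1.521, -0, 1.321, -0.067], TCP at [0.245, 0.493, 0.205] pointing down, gripper open.
Joint ranges: [-3.03, 3.03], [-0.79, 2.21], [0.23, 2.52], [-1.04, 4.18], [0, 3.07], [-2.55, 2.55]. Speed limits (rad/s): [2.22, 2.22, 2.57, 3.14, 3.14, 3.14].

### API

Orientations are given as [roll, pitch, yaw] about the fixed x, y, z axes, in that order (R = Rz(yaw) Ry(pitch) Rx(roll)).
In Python, from station import ctrl, camera, ticket gives the robot as it stands. The module is installed in compiled form; this text tells all that it offers.
- The arm moves only by the shell command python3 -m inch 'ROWS' [FORCE]. ROWS is text: rows parted by semicolons, each of 7 numbers parted by spaces: the opening, from -1 (shut) to 1 (fully open), then the shift along the tool's x, y, z in units of 0.03 m (1.0 is 0.03 m), then the turn, a rotation vector about the tool's x, y, z in units of 10 degrees (1.0 is 10 degrees). In form: grip dx dy dz rx ry rz; .... A call has 1 to 10 rows; each row shifts and turns the commanded pose from where the row before left it, along the tool's axes as they then stand; what a row does not reach is not made up. A row lasts 1/8 s, in which the tool goes at most 62.5 mm and 10.7 degrees, less where a joint would pass 70% of its speed; a pose out of reach is approached as far as the arm can. A call with a number of a shift or a turn outside -1 to 1 is refused whole. A call with a gripper value outside its range is refused whole. The fingers move at their own pace and stop on an object; FORCE is the grip in N (left out, the last holds). Time passes only in rows, so rows that do not move let the fingers close. It gives the time, the measured TCP pose, the force, the opening and the grip force at its end, in the units of the state.
- ctrl.get_obs(): the state, without advancing time (a new reading comes with each control period).
- camera(name): name is "scene" or "top" or "wrist"; returns a dict with "img" (400x640x3 uint8, blue, green, red), "range_z" (400x640 float32, m along the optical axis (not along the pixel's ray), 0 where there is no reading), "intrinsics" (3x3 intrinsics, pixels), "view" (4x4, takes a point from world to camera coordinates). Camera axes: x right, y down, z forward; pixel columns grow to the right and rows downward; lengths in m; the calibration is good to about 2 mm. A picture is of the moment at which its call begins.
- ticket.hand_in(): hands the job in; it is judged then, once.
The state is a dict: "time_s": time; "qpos": joint angles; "joint_vel": joint speeds; "tau": joint torques, N m; "ee_pos": TCP position; "eef_rot": TCP orientation; "force": force on the tool from outside, world axes, zero at the start; "moment": the same for the moment, N m; "grip_width": finger opening in m; "grip_force": force on a finger pad.
Only numpy, scipy, OpenCV 4.12 (cv2) and the standard library are available. Lean on these libraries where they do the work, as an engineer would, in place of code of your own. Each camera call takes 0.05 s, during which the arm holds its last target. There are 200 camera calls.

## Working session

There is one attempt and no reset: what is moved stays moved. The work goes in short steps, Python scripts to look and compute and a shell command to move; the robot and the scene stay as the last step left them, time stands still between calls to the robot, and variables do not carry over. Pictures are saved under pics/ and viewed, at most 14 in all, crops included, and the job is handed in when it is done.

```bash
mkdir -p pics
cat > h.py <<'E'
import numpy as np, cv2
from station import ctrl, camera, ticket
from scipy.spatial.transform import Rotation as R
def snap(n,f):
    c=camera(n); cv2.imwrite(f'pics/{f}.png',c['img']); np.savez(f'pics/{f}.npz',**c); return c
def pts(c):
    K=c['intrinsics'];z=c['range_z'];v,u=np.mgrid[:400,:640]
    P=np.stack([(u-K[0,2])/K[0,0]*z,(v-K[1,2])/K[1,1]*z,z],-1)
    V=c['view'];W=(P-V[:3,3])@V[:3,:3]
    W[z==0]=np.nan; return W
E
python3 - <<'E'
from h import *
for n in('scene','top'): 
    c=snap(n,n+'0'); V=c['view']; print(n,-V[:3,:3].T@V[:3,3],V[:3,:3].round(2).tolist(),c['intrinsics'][0,0])
print(ctrl.get_obs(),ctrl.pinch_z)
E
```

```text
scene [1.36457176 0.18736152 0.71009918] [[-0.21, 0.98, -0.0], [0.59, 0.12, -0.8], [-0.78, -0.17, -0.6]] 460.12032302085566
top [ 0.40594514 -0.00590694  1.04729877] [[-0.01, -1.0, -0.01], [-1.0, 0.01, -0.1], [0.1, 0.01, -1.0]] 410.71244638859133
{'time_s': 0.1, 'qpos': array([ 1.04336604e+00,  3.00401904e-01,  1.52151225e+00,  7.94412531e-06,
        1.32071352e+00, -6.65958463e-02]), 'joint_vel': array([-0.00069867, -0.00238356, -0.00119854,  0.00011814,  0.00050093,
       -0.00078415]), 'tau': array([ 1.15783550e-03, -5.32643437e+01, -3.53283799e+01,  7.09375693e-02,
        2.34752591e-02, -3.96245434e-05]), 'ee_pos': array([0.24446196, 0.49242068, 0.20495341]), 'eef_rot': array([-3.14056044e+00, -7.65547225e-05,  2.68075621e+00]), 'force': array([-0.20488673,  0.03018712, -0.1402972 ]), 'moment': array([-0.0520575 ,  0.00312639,  0.00419749]), 'grip_force': 0.0, 'grip_width': 0.09401477770182654} -0.0188
```

View pics/top0.png

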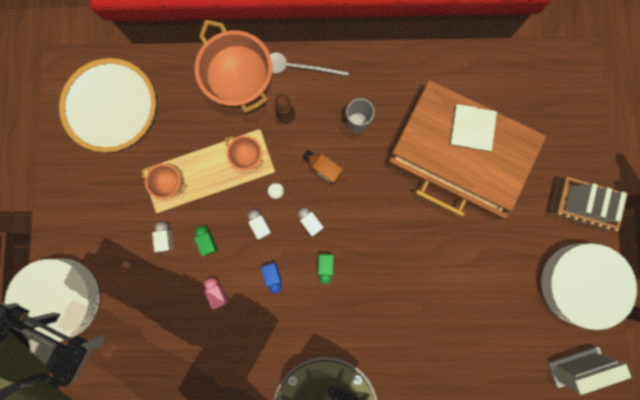

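View pics/scene0.png

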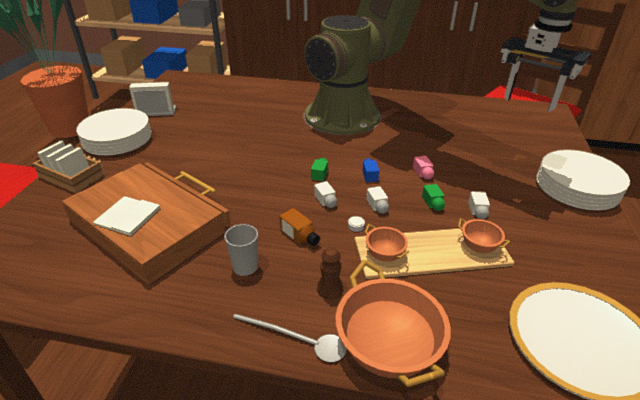

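The top view shows three white shakers at about (162,237), (259,224) and (311,222), and the amber bottle at (323,166) with its cap to the upper left. The bowls are at (164,181) and (244,152), the tea light at (276,191), and the drawer handle at (441,198).
Things that could be mistaken for a shaker: green (205,240) and (326,268), blue (271,277), pink (214,293) and the white tea light (276,191). For the bottle, it's the dark mill at (284,108). I choose the three white bodies with steel caps, and check them in a close crop.

Run:
```python
from h import *
c=dict(np.load('pics/top0.npz')); im=c['img']; W=pts(c)
cv2.imwrite('pics/crop0.png',cv2.resize(im[125:315,140:350],None,fx=3.1,fy=3.1,interpolation=cv2.INTER_CUBIC))
hsv=cv2.cvtColor(im,cv2.COLOR_BGR2HSV)
def obj(name,box,zlo,zhi,f=None):
    r0,r1,c0,c1=box; w=W[r0:r1,c0:c1].reshape(-1,3); m=(w[:,2]>zlo)&(w[:,2]<zhi)
    if f is not None: m&=f[r0:r1,c0:c1].ravel()
    p=w[m]; rr=cv2.minAreaRect((p[:,:2]*1000).astype(np.float32)); print(name,len(p),p.mean(0).round(4),'rect',np.round(rr[0],1),np.round(rr[1],1),round(rr[2],1),'zmax',np.percentile(p[:,2],95).round(4))
    return p
print('table z',np.nanmedian(W[330:350,420:520,2]))
br=hsv[...,2]>0
for n,b in dict(sA=(218,256,148,175),sB=(205,245,243,275),sC=(202,240,294,328),g1=(222,260,192,218),b1=(258,298,258,287),g2=(248,288,314,338),p=(274,312,200,228)).items(): obj(n,b,.008,.06)
obj('bottle',(145,188,300,346),.008,.07)
obj('tea',(180,202,264,288),.006,.03)
obj('mill',(90,126,270,296),.02,.13); obj('tumbler',(94,136,340,378),.05,.13)
obj('bowl0',(155,205,140,188),.025,.07); obj('bowl1',(130,175,222,268),.025,.07)
obj('board',(125,215,138,278),.006,.018)
obj('box',(75,220,385,550),.05,.068)
obj('handle',(175,220,412,470),.025,.047)
```

```text
table z -0.0008353151535818352
sA 469 [0.4303 0.3963 0.031 ] rect [433.3 400.1] [71.7 37.2] 6.5 zmax 0.0374
sB 415 [0.4598 0.1576 0.0323] rect [462.3 160.2] [70.5 36.2] 28.2 zmax 0.0378
sC 390 [0.4663 0.031  0.0332] rect [468.6  32.6] [71.7 35.7] 36.0 zmax 0.0373
g1 446 [0.4206 0.2905 0.0314] rect [423.6 293.6] [72.  36.8] 21.0 zmax 0.0369
b1 432 [0.3294 0.1242 0.0322] rect [326.5 124.7] [71.9 36.3] 16.6 zmax 0.0374
g2 402 [ 0.3517 -0.0071  0.0332] rect [348.9  -6.7] [35.6 72.2] 86.0 zmax 0.0376
p 467 [0.2927 0.264  0.0313] rect [293.8 267.9] [71.1 37. ] 24.7 zmax 0.037
bottle 696 [ 0.6016 -0.0052  0.0393] rect [ 6.075e+02 -6.000e-01] [103.9  44.6] 53.3 zmax 0.0456
tea 175 [0.5458 0.1169 0.0144] rect [546.  117.8] [37.1 35.9] 44.3 zmax 0.0175
mill 372 [0.7417 0.0895 0.0746] rect [746.7  91. ] [40.9 39. ] 64.3 zmax 0.1082
tumbler 339 [ 0.7298 -0.0961  0.0743] rect [723.3 -94.4] [63.  63.8] 89.8 zmax 0.0909
bowl0 564 [0.5725 0.4003 0.0441] rect [568.7 390.3] [90.5 87.6] 17.1 zmax 0.0539
bowl1 530 [0.6437 0.1968 0.0441] rect [637.5 191.4] [87.1 91.7] 3.5 zmax 0.0536
board 4472 [0.5966 0.284  0.0118] rect [604.1 295.4] [368.  226.1] 88.0 zmax 0.0161
box 10276 [ 0.6354 -0.3598  0.0595] rect [ 638.8 -358.6] [318.8 230.9] 62.3 zmax 0.0642
handle 449 [ 0.5214 -0.2937  0.0408] rect [ 532.5 -291.6] [157.2  59.4] 62.6 zmax 0.0461
```

View pics/crop0.png

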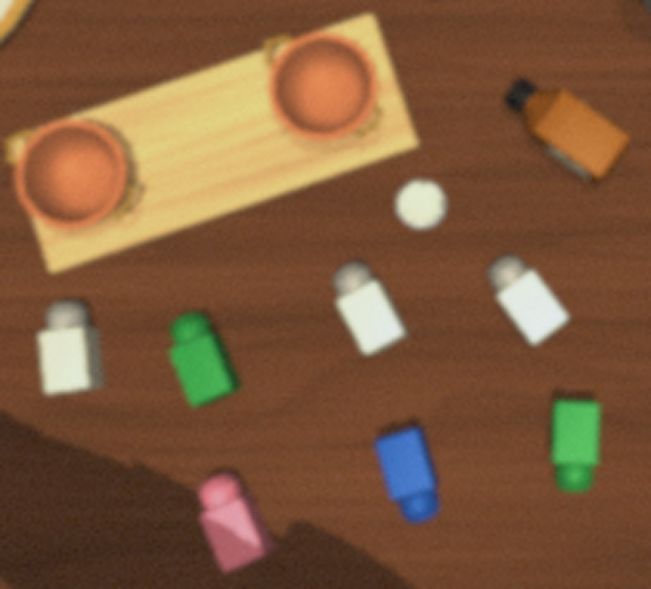

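The crop confirms three white shakers with steel caps, in crop pixels (67,345), (368,310) and (530,300), all with caps pointing up the image (+x). The green, blue and pink ones are look-alikes, and (420,205) is the flat tea light.

```bash
cat >> h.py <<'E'
def orient(psi_y, a_yaw=None, tilt=0):
    """tool y at yaw psi_y (deg); z = down tilted by `tilt` deg so that it points towards yaw a_yaw"""
    y=np.array([np.cos(np.radians(psi_y)),np.sin(np.radians(psi_y)),0])
    t=np.radians(tilt); a=np.radians(psi_y if a_yaw is None else a_yaw)
    z=np.array([np.sin(t)*np.cos(a),np.sin(t)*np.sin(a),-np.cos(t)])
    return np.stack([np.cross(y,z),y,z],1)
def pose():
    o=ctrl.get_obs(); return np.array(o['ee_pos']),R.from_euler('xyz',o['eef_rot']).as_matrix(),o
def plan(G,Rt,stepmax=1.0,rotfirst=True):
    """grasp point G (world), tool rotation Rt: prints rows needed (turn on the spot, then shift)"""
    p,Rc,o=pose()
    rv=R.from_matrix(Rc.T@Rt).as_rotvec()*18/np.pi
    d=np.array(G)+0.0188*Rt[:,2]-p
    n=int(np.ceil(np.abs(rv).max())); 
    print('TURN rows',n,'total',rv.round(2),'each',(rv/max(n,1)).round(3))
    s=Rt.T@d/.03; m=int(np.ceil(np.abs(s).max()))
    print('SHIFT(after turn) total',s.round(2),'rows',m,'each',(s/max(m,1)).round(3),' z up units: ',(Rt.T@[0,0,1]).round(3))
E
python3 - <<'E'
from h import *
c=dict(np.load('pics/top0.npz')); im=c['img']; W=pts(c); hsv=cv2.cvtColor(im,cv2.COLOR_BGR2HSV)
m=(W[...,2]>.006)&(W[...,2]<.018)&(hsv[...,2]>120); m[:125]=0;m[218:]=0;m[:,:138]=0;m[:,278:]=0
m=cv2.morphologyEx(m.astype(np.uint8),cv2.MORPH_OPEN,np.ones((3,3)))
n,l,s,_=cv2.connectedComponentsWithStats(m); k=1+s[1:,4].argmax(); p=W[l==k]; print('board',cv2.minAreaRect((p[:,:2]*1000).astype(np.float32)))
for b in((155,205,140,188),(130,175,222,268)):
    w=W[b[0]:b[1],b[2]:b[3]].reshape(-1,3); h=im[b[0]:b[1],b[2]:b[3]].reshape(-1,3)
    q=w[(w[:,2]>.030)&(w[:,2]<.043)]; e=w[w[:,2]>.046]
    print('bowl',cv2.minEnclosingCircle((q[:,:2]*1000).astype(np.float32)),np.median(q,0),'ears',len(e))
w=W[75:225,385:550].reshape(-1,3)
# box frame
th=np.radians(-27.7); X=np.array([np.cos(th),np.sin(th)]);Y=np.array([-X[1],X[0]])
bx=w[(w[:,2]>.054)&(w[:,2]<.066)]; r=cv2.minAreaRect((bx[:,:2]*1000).astype(np.float32)); print('box',r)
h=w[(w[:,2]>.03)&(w[:,2]<.05)]; u=h[:,:2]@X; v=h[:,:2]@Y
print(np.histogram(u,20)); k=u<u.min()+.013; print('bar u',u[k].mean(),'v range',np.percentile(v[k],[1,99]),'z',np.median(h[k,2]), 'xy',X*u[k].mean()+Y*v[k].mean())
bu=bx[:,:2]@X;bv=bx[:,:2]@Y;print('box u',np.percentile(bu,[.5,99.5]),'v',np.percentile(bv,[.5,99.5]))
E
```

```text
board ((601.1005249023438, 290.10015869140625), (121.1917953491211, 319.83251953125), 18.67103385925293)
bowl ((569.585205078125, 392.5155334472656), 37.464027404785156) [0.58307511 0.41837497 0.03679644] ears 329
bowl ((638.530029296875, 191.51223754882812), 37.5541877746582) [0.65824061 0.21373813 0.03674992] ears 312
box ((638.657958984375, -358.9100036621094), (318.050048828125, 230.94163513183594), 62.34027862548828)
(array([239,  31,  32, 296,  50,  51,   2,   2,   2,   2,   2,   2,   1,
         0,   1,   1,   0,   1,   0,   2]), array([0.5773945 , 0.58909707, 0.60079965, 0.61250223, 0.6242048 ,
       0.63590738, 0.64760996, 0.65931254, 0.67101511, 0.68271769,
       0.69442027, 0.70612284, 0.71782542, 0.729528  , 0.74123057,
       0.75293315, 0.76463573, 0.77633831, 0.78804088, 0.79974346,
       0.81144604]))
bar u 0.5828071564088175 v range [-0.08339284  0.04210301] z 0.04387350605531225 xy [ 0.50633415 -0.28935018]
box u [0.62214745 0.84564725] v [-0.17744753  0.13693679]
```

Run:
```python
from h import *
plan([.506,-.289,.15],orient(-27.7))
```

```text
TURN rows 10 total [-0.    0.    9.13] each [-0.     0.     0.913]
SHIFT(after turn) total [-19.01  19.83   2.46] rows 20 each [-0.95   0.991  0.123]  z up units:  [ 0.  0. -1.]
```

```bash
python3 -m inch '-0.1 0 0 0 0 0 0.913;-0.1 0 0 0 0 0 0.913;-0.1 0 0 0 0 0 0.913;-0.1 0 0 0 0 0 0.913;-0.1 0 0 0 0 0 0.913;-0.1 0 0 0 0 0 0.913;-0.1 0 0 0 0 0 0.913;-0.1 0 0 0 0 0 0.913;-0.1 0 0 0 0 0 0.913;-0.1 0 0 0 0 0 0.913' 40
python3 -m inch '-0.1 -0.95 0.99 0.12 0 0 0;-0.1 -0.95 0.99 0.12 0 0 0;-0.1 -0.95 0.99 0.12 0 0 0;-0.1 -0.95 0.99 0.12 0 0 0;-0.1 -0.95 0.99 0.12 0 0 0;-0.1 -0.95 0.99 0.12 0 0 0;-0.1 -0.95 0.99 0.12 0 0 0;-0.1 -0.95 0.99 0.12 0 0 0;-0.1 -0.95 0.99 0.12 0 0 0;-0.1 -0.95 0.99 0.12 0 0 0'
python3 -m inch '-0.1 -0.95 0.99 0.12 0 0 0;-0.1 -0.95 0.99 0.12 0 0 0;-0.1 -0.95 0.99 0.12 0 0 0;-0.1 -0.95 0.99 0.12 0 0 0;-0.1 -0.95 0.99 0.12 0 0 0;-0.1 -0.95 0.99 0.12 0 0 0;-0.1 -0.95 0.99 0.12 0 0 0;-0.1 -0.95 0.99 0.12 0 0 0;-0.1 -0.95 0.99 0.12 0 0 0;-0.1 -0.95 0.99 0.12 0 0 0'
python3 -m inch '-0.1 0 0 0 0 0 0'
python3 - <<'E'
from h import *
plan([.506,-.289,.04],orient(-27.7))
E
```

```text
time_s: 1.35
ee_pos: [0.2445, 0.4925, 0.2051]
eef_rot: [-3.142, 0.001, 1.082]
force: [-0.5, -0.4, -0.4]
grip_width: 0.0425
grip_force: 0.0
time_s: 2.6
ee_pos: [0.3751, 0.1009, 0.1693]
eef_rot: [-3.142, 0.0, 1.087]
force: [0.6, 1.5, 0.4]
grip_width: 0.0422
grip_force: 0.0
time_s: 3.85
ee_pos: [0.5056, -0.2894, 0.133]
eef_rot: [-3.141, -0.0, 1.087]
force: [-0.8, -0.2, -0.1]
grip_width: 0.0423
grip_force: 0.0
time_s: 3.98
ee_pos: [0.5053, -0.29, 0.1323]
eef_rot: [-3.14, 0.0, 1.085]
force: [0.2, 0.6, -0.6]
grip_width: 0.0416
grip_force: 0.0
TURN rows 1 total [-0.01  0.   -0.01] each [-0.008  0.    -0.013]
SHIFT(after turn) total [0.04 0.01 3.7 ] rows 4 each [0.01  0.001 0.926]  z up units:  [ 0.  0. -1.]
```

Motion is accurate. Next: lower onto the handle, close, and pull along tool −y (the bar closing direction).

```bash
python3 -m inch '-0.1 0 0 0.93 0 0 0;-0.1 0 0 0.93 0 0 0;-0.1 0 0 0.93 0 0 0;-0.1 0 0 0.93 0 0 0;-1 0 0 0 0 0 0;-1 0 0 0 0 0 0;-1 0 0 0 0 0 0;-1 0 0 0 0 0 0' 40
python3 -m inch '-1 0 -0.5 0 0 0 0;-1 0 -0.6 0 0 0 0;-1 0 -0.6 0 0 0 0;-1 0 -0.6 0 0 0 0;-1 0 -0.6 0 0 0 0;-1 0 -0.6 0 0 0 0;-1 0 -0.6 0 0 0 0;-1 0 -0.6 0 0 0 0;-1 0 -0.5 0 0 0 0;-1 0 -0.3 0 0 0 0'
```

```text
time_s: 4.97
ee_pos: [0.5059, -0.2883, 0.0229]
eef_rot: [3.14, 0.0, 1.087]
force: [-1.5, 1.5, 5.1]
grip_width: 0.0096
grip_force: 40.0
time_s: 6.22
ee_pos: [0.3661, -0.2157, 0.0237]
eef_rot: [3.12, 0.002, 1.086]
force: [72.2, -39.7, -57.9]
grip_width: 0.0105
grip_force: 40.0
```

```bash
python3 -m inch '-1 0 0.05 0 0 0 0;-1 0 0.05 0 0 0 0'
python3 - <<'E'
from h import *
c=snap('top','top1'); W=pts(c)
cv2.imwrite('pics/crop1.png',c['img'][60:330,330:600].repeat(2,0).repeat(2,1))
E
```

```text
time_s: 6.48
ee_pos: [0.3663, -0.2159, 0.0237]
eef_rot: [3.129, 0.002, 1.087]
force: [17.7, -12.9, -5.8]
grip_width: 0.0098
grip_force: 40.0
```

View pics/crop1.png

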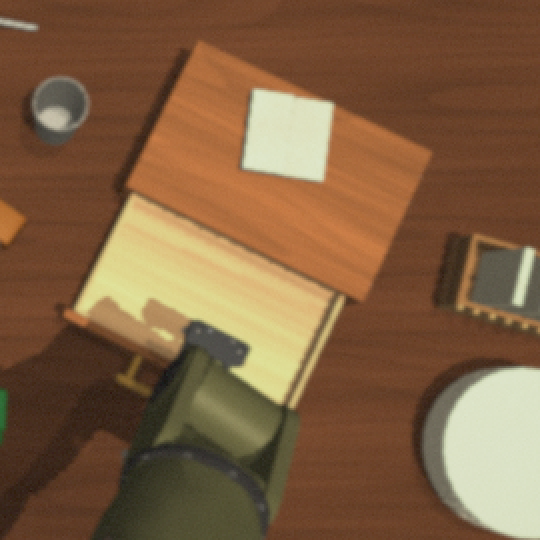

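The drawer is nearly or fully out, with its front at crop (70,315)–(290,400). I'll release and measure it.

```bash
python3 -m inch '-0.1 0 0 0 0 0 0;-0.1 0 0 0 0 0 0;-0.1 0 0 -1 0 0 0;-0.1 0 0 -1 0 0 0;-0.1 0 0 -1 0 0 0;-0.1 0 0 -1 0 0 0;-0.1 0 0 -1 0 0 0'
python3 -m inch '-0.1 -1 0 -0.5 0 0 0;-0.1 1 0 -0.5 0 0 0;-0.1 1 0 0 0 0 0;-0.1 1 0 0 0 0 0;-0.1 1 0 0 0 0 0;-0.1 1 0 0 0 0 0;-0.1 1 0 0 0 0 0;-0.1 1 0 0 0 0 0;-0.1 1 0 0 0 0 0;-0.1 1 0 0 0 0 0'
python3 - <<'E'
from h import *
c=snap('top','top2'); W=pts(c)
th=np.radians(-27.7); X=np.array([np.cos(th),np.sin(th)]);Y=np.array([-X[1],X[0]])
w=W[150:330,330:520].reshape(-1,3); u=w[:,:2]@X; v=w[:,:2]@Y
for lo,hi in((.03,.048),(.048,.058),(.01,.019)):
    k=(w[:,2]>lo)&(w[:,2]<hi)&(u<.64)&(u>.38)&(v<.14)&(v>-.18); print(lo,k.sum(),np.histogram(u[k],np.arange(.38,.645,.01))[0], np.median(v[k]))
k=(w[:,2]>.03)&(w[:,2]<.048)&(u<.435)&(u>.38)&(abs(v+.02)<.06);print('bar u',u[k].mean(),u[k].min(),u[k].max())
E
```

```text
time_s: 7.4
ee_pos: [0.3617, -0.2126, 0.1728]
eef_rot: [-3.141, -0.0, 1.087]
force: [-0.0, -0.1, -0.5]
grip_width: 0.0422
grip_force: 0.0
time_s: 8.65
ee_pos: [0.4737, 0.0006, 0.2018]
eef_rot: [-3.141, 0.0, 1.087]
force: [-0.7, 0.1, 0.1]
grip_width: 0.0423
grip_force: 0.0
0.03 835 [  0   0   0   0 188  69  29  29 105 148  27  14  14  14  14  14  16  16
  16  15  17  17  14  13  15  31] -0.028172549199112187
0.048 721 [  0   0   0   0   4   0   0   0 440 197   0   0   0   0   0   0   0   0
   0   0   0   0   0   0   0  80] -0.01726328653859407
0.01 6684 [  0   0   0   0   0   0   0   0  27   0 327 420 435 420 423 425 431 417
 427 431 415 417 411 423 408 427] -0.02282942475088682
bar u 0.4268577697785684 0.4216433821583094 0.4347168960899613
```

Run:
```python
from h import *
th=np.radians(-27.7); X=np.array([np.cos(th),np.sin(th)]);Y=np.array([-X[1],X[0]])
h=X*.427+Y*-.0206; print(h); plan([*h,.042],orient(-27.7))
```

```text
[ 0.36848733 -0.21672666]
TURN rows 1 total [-0.   -0.    0.01] each [-0.003 -0.003  0.006]
SHIFT(after turn) total [-8.12  0.27  5.95] rows 9 each [-0.902  0.03   0.661]  z up units:  [ 0.  0. -1.]
```

```bash
python3 -m inch '-0.1 -1 0.03 0 0 0 0;-0.1 -1 0.03 0 0 0 0;-0.1 -1 0.03 0 0 0 0;-0.1 -1 0.03 0 0 0 0;-0.1 -1 0.03 0 0 0 0;-0.1 -1 0.03 0 0 0 0;-0.1 -1 0.03 0 0 0 0;-0.1 -1 0.03 0 0 0 0;-0.1 -0.12 0.03 0 0 0 0;-0.1 0 0 0 0 0 0' 60
python3 -m inch '-0.1 0 0 0.99 0 0 0;-0.1 0 0 0.99 0 0 0;-0.1 0 0 0.99 0 0 0;-0.1 0 0 0.99 0 0 0;-0.1 0 0 0.99 0 0 0;-0.1 0 0 0.99 0 0 0;-1 0 0 0 0 0 0;-1 0 0 0 0 0 0;-1 0 0 0 0 0 0;-1 0 0 0 0 0 0'
python3 -m inch '-1 0 -0.1 0 0 0 0;-1 0 -0.1 0 0 0 0;-1 0 0 0 0 0 0'
python3 -m inch '-1 0 -0.1 0 0 0 0;-1 0 0 0 0 0 0;-1 0 0 0 0 0 0'
```

```text
time_s: 9.95
ee_pos: [0.3676, -0.2195, 0.2018]
eef_rot: [-3.141, -0.0, 1.087]
force: [-0.3, 0.2, -0.0]
grip_width: 0.0423
grip_force: 0.0
time_s: 11.2
ee_pos: [0.3683, -0.2201, 0.0246]
eef_rot: [3.139, 0.0, 1.087]
force: [2.5, 0.9, 7.1]
grip_width: 0.0096
grip_force: 60.0
time_s: 11.58
ee_pos: [0.365, -0.2184, 0.0247]
eef_rot: [3.133, 0.0, 1.087]
force: [19.8, -3.7, -9.8]
grip_width: 0.0094
grip_force: 60.0
time_s: 11.95
ee_pos: [0.3649, -0.2184, 0.0249]
eef_rot: [3.126, 0.0, 1.087]
force: [42.0, -13.3, -32.7]
grip_width: 0.0093
grip_force: 60.0
```

Run:
```python
from h import *
th=np.radians(-27.7); X=np.array([np.cos(th),np.sin(th)]);Y=np.array([-X[1],X[0]])
for f in('top0','top2'):
    c=dict(np.load(f'pics/{f}.npz')); W=pts(c).reshape(-1,3); I=c['img'].reshape(-1,3).mean(1); u=W[:,:2]@X; v=W[:,:2]@Y
    for a,b in(((.606,.642)),)+(((.46,.49),) if f=='top2' else ()):
        print(f,[(round(x*1000),round(np.median(W[k,2])*1000),round(I[k].mean())) for x in np.arange(a,b,.002) for k in [(abs(u-x-.001)<.001)&(abs(v+.02)<.1)&(W[:,2]<.08)] if k.any()])
```

```text
top0 [(606, 0, 78), (608, -1, 72), (610, 0, 71), (612, 0, 72), (614, 0, 68), (616, 3, 65), (618, 31, 68), (620, 52, 98), (622, 53, 116), (624, 53, 118), (626, 53, 126), (628, 52, 140), (630, 50, 143), (634, 33, 155), (636, 30, 145), (638, 58, 105), (640, 58, 124), (642, 56, 140)]
top2 [(606, 13, 170), (608, 13, 170), (610, 13, 171), (612, 13, 173), (614, 13, 174), (616, 13, 176), (618, 14, 177), (620, 13, 177), (622, 14, 176), (624, 13, 175), (626, 14, 173), (628, 13, 169), (630, 13, 164), (632, 14, 158), (634, 13, 153), (636, 14, 151), (638, 54, 119), (640, 57, 126), (642, 56, 129)]
top2 [(460, 2, 66), (462, 42, 77), (464, 52, 106), (466, 52, 109), (468, 52, 110), (470, 52, 116), (472, 52, 130), (476, 31, 152), (478, 31, 169), (480, 30, 171), (482, 14, 178), (484, 13, 181), (486, 13, 185), (488, 14, 187)]
```

The initial gap shows the drawer started about 7 mm open. The measured 157 mm of travel and the hard stop mean it is now at the stop. I'll release and measure the shakers again.

```bash
cat >> h.py <<'E'
def things(c):
    W=pts(c); im=c['img']; hsv=cv2.cvtColor(im,cv2.COLOR_BGR2HSV)
    m=((W[...,2]>.008)&(W[...,2]<.05)).astype(np.uint8)
    n,l,s,_=cv2.connectedComponentsWithStats(m,connectivity=4); out=[]
    for k in range(1,n):
        if not 250<s[k,4]<1000: continue
        q=l==k; p=W[q]; (cx,cy),(w,h),a=cv2.minAreaRect((p[:,:2]*1000).astype(np.float32))
        if w<h: w,h,a=h,w,a+90
        if not(62<w<115 and 30<h<52): continue
        d=np.array([np.cos(np.radians(a)),np.sin(np.radians(a))]); e=np.array([-d[1],d[0]])
        r=p[:,:2]-np.array([cx,cy])/1000; u=r@d; v=r@e; L=w/2000
        wd=[np.ptp(v[(s_*u>L-.012)]) for s_ in(1,-1)]
        if wd[0]>wd[1]: d=-d; a+=180
        g=hsv[q]; H=np.median(g[:,0]); S=np.median(g[:,1]); 
        L0=.036 if w<85 else .052; og=.030 if w<85 else .045
        org=np.array([cx,cy])/1000+d*(og-L0)
        out.append((org,(a+180)%360-180,w,h,H,S)); print('org',org.round(4),'dir',round((a+180)%360-180,1),'rect',round(w,1),round(h,1),'HS',H,S,'ends',np.round(wd,3))
    return out
_t=np.radians(-27.7); DX=np.array([np.cos(_t),np.sin(_t)]); DY=np.array([-DX[1],DX[0]])
def tray(x,y): return DX*(.555+x)+DY*(-.0205+y)
E
python3 -m inch '-0.1 0 0.1 0 0 0 0;-0.1 0 0.1 0 0 0 0;-0.1 0 0 0 0 0 0;-0.1 0 0 -1 0 0 0;-0.1 0 0 -1 0 0 0;-0.1 0 0 -1 0 0 0;-0.1 0 0 -1 0 0 0;-0.1 0 0 -1 0 0 0;-0.1 0 0 -1 0 0 0' 25
python3 - <<'E'
from h import *
t=things(snap('top','top3'))
a=36; plan([.466-.03*0,.031,.15],orient(a-90,a+180,40))
E
```

```text
time_s: 13.08
ee_pos: [0.3645, -0.2182, 0.2046]
eef_rot: [-3.141, 0.0, 1.087]
force: [0.3, -0.4, 1.1]
grip_width: 0.0421
grip_force: 0.0
org [ 0.6035 -0.0064] dir 53.5 rect 104.1 45.3 HS 14.0 180.0 ends [0.025 0.044]
org [0.4637 0.0291] dir 36.0 rect 72.0 35.6 HS 49.0 11.0 ends [0.029 0.035]
org [0.4571 0.1576] dir 28.2 rect 71.0 36.1 HS 39.0 22.5 ends [0.03  0.036]
org [0.4278 0.399 ] dir 7.7 rect 72.2 36.3 HS 30.0 37.0 ends [0.031 0.036]
org [0.418 0.292] dir 22.8 rect 71.9 36.4 HS 63.0 154.0 ends [0.029 0.036]
org [ 0.3551 -0.007 ] dir 176.1 rect 71.9 35.5 HS 64.0 146.0 ends [0.027 0.035]
org [0.3321 0.1267] dir -163.2 rect 71.8 37.0 HS 109.0 165.0 ends [0.036 0.03 ]
org [0.2888 0.2649] dir 23.1 rect 71.2 36.9 HS 177.0 113.0 ends [0.031 0.037]
TURN rows 4 total [ 0.94 -3.93  2.51] each [ 0.236 -0.983  0.628]
SHIFT(after turn) total [ 7.07 -4.77 -2.78] rows 8 each [ 0.884 -0.597 -0.347]  z up units:  [-0.643  0.    -0.766]
```

```bash
cat >> h.py <<'E'
def pick(org,a,s,tilt=40,z=.022,back=.09):
    Rt=orient(a+90*s,a+180,tilt); G=np.array([*org,z]); plan(G-back*Rt[:,2],Rt); return Rt
def place(xy,a,s,z,tilt=50,back=0):
    Rt=orient(a+90*s,a,tilt); plan(np.array([*xy,z])-back*Rt[:,2],Rt)
E
python3 - <<'E'
from h import *
pick([.4637,.0291],36,-1)
E
```

```text
TURN rows 4 total [ 0.94 -3.93  2.51] each [ 0.236 -0.983  0.628]
SHIFT(after turn) total [ 9.74 -4.77 -2.44] rows 10 each [ 0.974 -0.477 -0.244]  z up units:  [-0.643  0.    -0.766]
```

```bash
python3 -m inch '0.3 0 0 0 0.236 -0.983 0.628;0.3 0 0 0 0.236 -0.983 0.628;0.3 0 0 0 0.236 -0.983 0.628;0.3 0 0 0 0.236 -0.983 0.628;0.3 0 0 0 0 0 0' 25
python3 -m inch '0.3 0.97 -0.48 -0.24 0 0 0;0.3 0.97 -0.48 -0.24 0 0 0;0.3 0.97 -0.48 -0.24 0 0 0;0.3 0.97 -0.48 -0.24 0 0 0;0.3 0.97 -0.48 -0.24 0 0 0;0.3 0.97 -0.48 -0.24 0 0 0;0.3 0.97 -0.48 -0.24 0 0 0;0.3 0.97 -0.48 -0.24 0 0 0;0.3 0.97 -0.48 -0.24 0 0 0;0.3 0.97 -0.48 -0.24 0 0 0'
python3 -m inch '0.3 0 0 0 0 0 0'
python3 - <<'E'
from h import *
t=things(snap('top','top4'))
pick([.4637,.0291],36,-1,back=0)
E
```

```text
time_s: 13.75
ee_pos: [0.3652, -0.2177, 0.2021]
eef_rot: [-3.115, 0.634, 0.69]
force: [-0.2, 0.3, -0.5]
grip_width: 0.0613
grip_force: 0.0
time_s: 15.0
ee_pos: [0.4917, 0.0689, 0.0926]
eef_rot: [-3.116, 0.628, 0.688]
force: [-0.2, -0.1, 0.2]
grip_width: 0.0615
grip_force: 0.0
time_s: 15.12
ee_pos: [0.4913, 0.0691, 0.092]
eef_rot: [-3.115, 0.63, 0.69]
force: [-0.3, -0.3, 0.8]
grip_width: 0.0612
grip_force: 0.0
org [ 0.6028 -0.0068] dir 53.2 rect 102.6 44.5 HS 14.0 180.0 ends [0.019 0.043]
org [0.4637 0.029 ] dir 36.3 rect 71.5 35.6 HS 50.0 12.0 ends [0.029 0.035]
org [0.4275 0.3993] dir 7.2 rect 71.7 37.2 HS 31.0 37.0 ends [0.03  0.037]
org [ 0.3552 -0.007 ] dir 176.0 rect 71.6 35.5 HS 63.0 139.0 ends [0.027 0.035]
TURN rows 1 total [ 0.07 -0.39  0.27] each [ 0.067 -0.387  0.274]
SHIFT(after turn) total [0.36 0.52 3.39] rows 4 each [0.089 0.129 0.848]  z up units:  [-0.643  0.    -0.766]
```

```bash
sed -i 's/n=int(np.ceil(np.abs(rv).max())); /n=int(np.ceil(np.linalg.norm(rv)));/' h.py
python3 -m inch '0.3 0 0 0 0.067 -0.387 0.274;0.3 0.18 0.26 0.0 0 0 0;0.3 0.18 0.26 0.0 0 0 0;0.3 0 0 0.85 0 0 0;0.3 0 0 0.85 0 0 0;0.3 0 0 0.85 0 0 0;0.3 0 0 0.84 0 0 0;0.3 0 0 0 0 0 0'
python3 - <<'E'
from h import *
pick([.4637,.029],36.2,-1,back=0)
print(ctrl.get_obs()['qpos'])
snap('scene','sc1')
E
```

```text
time_s: 16.18
ee_pos: [0.4535, 0.0213, 0.0073]
eef_rot: [3.141, 0.701, 0.626]
force: [0.4, 0.5, -0.2]
grip_width: 0.0608
grip_force: 0.0
TURN rows 1 total [-0.02  0.02 -0.03] each [-0.016  0.015 -0.026]
SHIFT(after turn) total [ 0.01 -0.01 -0.02] rows 1 each [ 0.013 -0.007 -0.024]  z up units:  [-0.643  0.    -0.766]
[ 0.14478761  0.74853379  1.5168     -0.30432148  1.52045472  1.20690052]
```

View pics/sc1.png

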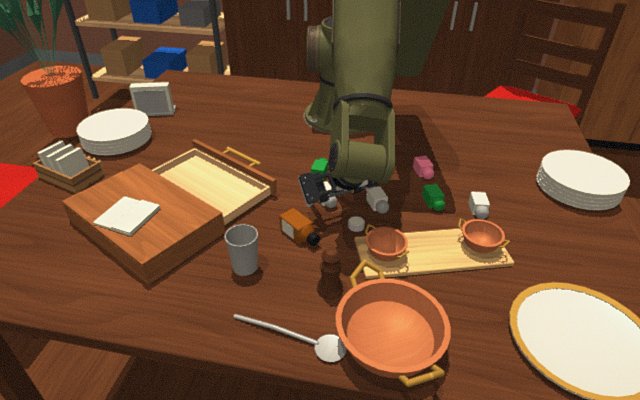

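The gripper is around the shaker at (330,200) and the drawer stands open at (215,185). I'll close and lift.

```bash
python3 -m inch '-1 0 0 0 0 0 0;-1 0 0 0 0 0 0;-1 0 0 0 0 0 0;-1 0 0 0 0 0 0;-1 -0.64 0 -0.77 0 0 0;-1 -0.64 0 -0.77 0 0 0;-1 -0.64 0 -0.77 0 0 0;-1 -0.64 0 -0.77 0 0 0;-1 -0.64 0 -0.77 0 0 0;-1 0 0 0 0 0 0' 30
python3 - <<'E'
from h import *
place(tray(0,.08),-27.7,-1,.15); print(tray(0,.08))
E
```

```text
time_s: 17.48
ee_pos: [0.4553, 0.023, 0.159]
eef_rot: [3.137, 0.697, 0.624]
force: [-0.5, -0.2, -2.3]
grip_width: 0.0361
grip_force: 30.0
TURN rows 11 total [-0.59  7.96  6.97] each [-0.054  0.724  0.634]
SHIFT(after turn) total [3.25 5.75 4.97] rows 6 each [0.542 0.959 0.829]  z up units:  [ 0.766  0.    -0.643]
[ 0.51905156 -0.20530641]
```

```bash
python3 -m inch '-1 0 0 0 -0.054 0.724 0.634;-1 0 0 0 -0.054 0.724 0.634;-1 0 0 0 -0.054 0.724 0.634;-1 0 0 0 -0.054 0.724 0.634;-1 0 0 0 -0.054 0.724 0.634;-1 0 0 0 -0.054 0.724 0.634;-1 0 0 0 -0.054 0.724 0.634;-1 0 0 0 -0.054 0.724 0.634;-1 0 0 0 -0.054 0.724 0.634;-1 0 0 0 -0.054 0.724 0.634'
python3 -m inch '-1 0 0 0 -0.054 0.724 0.634;-1 0 0 0 0 0 0'
python3 - <<'E'
from h import *
place(tray(0,.08),-27.7,-1,.15);print(ctrl.get_obs()['qpos'])
E
```

```text
time_s: 18.73
ee_pos: [0.453, 0.0011, 0.1754]
eef_rot: [3.046, -0.69, -0.297]
force: [2.0, -0.2, 0.2]
grip_width: 0.0356
grip_force: 30.0
time_s: 18.98
ee_pos: [0.4475, -0.0306, 0.2011]
eef_rot: [-3.122, -0.783, -0.429]
force: [-0.7, 0.1, -0.7]
grip_width: 0.0358
grip_force: 30.0
TURN rows 1 total [-0.34  0.51  0.21] each [-0.345  0.515  0.207]
SHIFT(after turn) total [1.79 4.05 5.41] rows 6 each [0.299 0.674 0.902]  z up units:  [ 0.766  0.    -0.643]
[ 0.02655627 -0.25777231  2.29691808 -0.7067874   0.46694735  2.55427073]
```

```bash
python3 -m inch '-1 0.3 0.67 0.65 0 0 0;-1 0.3 0.67 0.65 0 0 0;-1 0.3 0.67 0.65 0 0 0;-1 0.3 0.67 0.65 0 0 0;-1 0.3 0.67 0.65 0 0 0;-1 0.3 0.67 0.65 0 0 0;-1 0 0 0 0 0 0'
python3 - <<'E'
from h import *
print(ctrl.get_obs()['qpos']);place(tray(0,.08),-27.7,-1,.15)
E
```

```text
time_s: 19.85
ee_pos: [0.5104, -0.1866, 0.1531]
eef_rot: [-3.123, -0.778, -0.426]
force: [-0.3, 1.3, -1.3]
grip_width: 0.0358
grip_force: 30.0
[-0.42793806  0.03919897  2.16894744  0.13005831  0.15690948  1.44094709]
TURN rows 1 total [-0.35  0.55  0.22] each [-0.35   0.545  0.218]
SHIFT(after turn) total [0.27 0.42 1.11] rows 2 each [0.135 0.21  0.556]  z up units:  [ 0.766  0.    -0.643]
```

Run:
```python
from h import *
place(tray(-.02,.085),62.3,-1,.16)
```

```text
TURN rows 9 total [ 6.27  0.38 -5.88] each [ 0.697  0.042 -0.653]
SHIFT(after turn) total [ 0.01 -0.12  0.29] rows 1 each [ 0.013 -0.121  0.286]  z up units:  [ 0.766  0.    -0.643]
```

```bash
python3 -m inch '-1 0 0 0 0.697 0.042 -0.653;-1 0 0 0 0.697 0.042 -0.653;-1 0 0 0 0.697 0.042 -0.653;-1 0 0 0 0.697 0.042 -0.653;-1 0 0 0 0.697 0.042 -0.653;-1 0 0 0 0.697 0.042 -0.653;-1 0 0 0 0.697 0.042 -0.653;-1 0 0 0 0.697 0.042 -0.653;-1 0 0 0 0.697 0.042 -0.653;-1 0 0 0 0 0 0'
python3 - <<'E'
from h import *
place(tray(-.02,.085),62.3,-1,.16);print(ctrl.get_obs()['qpos'])
E
```

```text
time_s: 21.1
ee_pos: [0.499, -0.1873, 0.1405]
eef_rot: [-3.036, -0.804, 0.641]
force: [0.2, 0.0, -1.2]
grip_width: 0.0358
grip_force: 30.0
TURN rows 3 total [ 1.3   0.29 -1.73] each [ 0.434  0.098 -0.575]
SHIFT(after turn) total [0.46 0.2  0.17] rows 1 each [0.463 0.204 0.165]  z up units:  [ 0.766  0.    -0.643]
[-0.8103027   0.34681156  1.84311704  0.9011468   1.17611615 -0.38940726]
```

Works: the wrist takes the sideways pose. Finishing the turn.

```bash
python3 -m inch '-1 0 0 0 0.434 0.098 -0.575;-1 0 0 0 0.434 0.098 -0.575;-1 0 0 0 0.434 0.098 -0.575;-1 0.46 0.2 0.16 0 0 0;-1 0 0 0 0 0 0'
python3 - <<'E'
from h import *
place(tray(-.02,.085),62.3,-1,.045);print(ctrl.get_obs()['qpos'])
c=snap('top','top5'); cv2.imwrite('pics/crop5.png',cv2.resize(c['img'][130:310,340:520],None,fx=2.5,fy=2.5))
c=snap('scene','sc5'); cv2.imwrite('pics/crop5.png',np.vstack([cv2.imread('pics/crop5.png'),cv2.resize(c['img'][110:240,130:310],(450,150*13//6))[:150]]) if 0 else cv2.resize(c['img'][110:260,130:330],None,fx=3,fy=3))
E
```

```text
time_s: 21.72
ee_pos: [0.5109, -0.1779, 0.1501]
eef_rot: [3.135, -0.872, 1.09]
force: [-0.4, -0.3, -1.4]
grip_width: 0.0355
grip_force: 30.0
TURN rows 1 total [0.03 0.   0.01] each [0.025 0.002 0.011]
SHIFT(after turn) total [-3.02 -0.    2.48] rows 4 each [-0.754 -0.     0.621]  z up units:  [ 0.766  0.    -0.643]
[-0.7841596   0.47049572  1.66817964  0.83619629  1.41189956 -0.62037527]
```

View pics/crop5.png

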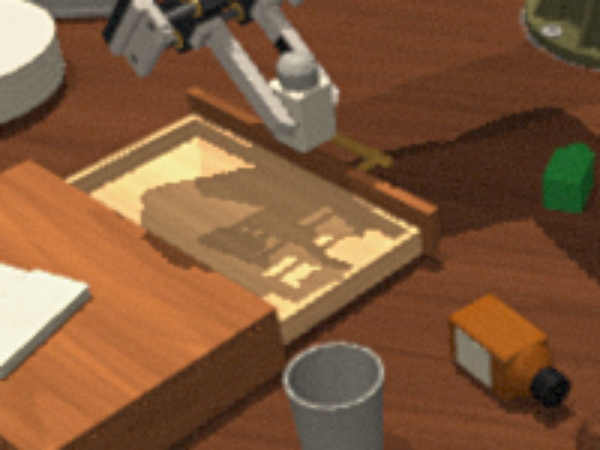

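The shaker hangs upright in the gripper at crop (302,105), above the drawer. Lowering it.

```bash
python3 -m inch '-1 -0.76 0 0.62 0 0 0;-1 -0.76 0 0.62 0 0 0;-1 -0.75 0 0.62 0 0 0;-1 -0.5 0 0.42 0 0 0;-1 -0.25 0 0.2 0 0 0;-1 0 0 0 0 0 0'
```

```text
time_s: 22.58
ee_pos: [0.5106, -0.1809, 0.0328]
eef_rot: [3.132, -0.874, 1.094]
force: [-0.6, -0.2, -1.7]
grip_width: 0.0358
grip_force: 30.0
```

```bash
python3 -m inch '-1 -0.04 0 0.03 0 0 0;-1 0 0 0 0 0 0'; python3 -m inch '-1 -0.04 0 0.03 0 0 0;-1 0 0 0 0 0 0'
```

```text
time_s: 22.82
ee_pos: [0.5108, -0.181, 0.0322]
eef_rot: [3.13, -0.874, 1.096]
force: [-1.7, -2.6, 6.7]
grip_width: 0.0359
grip_force: 30.0
time_s: 23.08
ee_pos: [0.5114, -0.1814, 0.0322]
eef_rot: [3.127, -0.875, 1.098]
force: [-3.2, -3.0, 19.9]
grip_width: 0.036
grip_force: 30.0
```

```bash
python3 -m inch '-1 0.03 0 -0.02 0 0 0;0.15 0 0 0 0 0 0;0.15 0 0 0 0 0 0;0.15 0 0 0 0 0 0;0.15 0 0 -1 0 0 0;0.15 0 0 -1 0 0 0;0.15 0 0 -1 0 0 0;0.15 0.77 0 -0.64 0 0 0;0.15 0.77 0 -0.64 0 0 0;0.15 0 0 0 0 0 0'
python3 - <<'E'
from h import *
t=things(snap('top','top6')); c=snap('scene','sc6'); W=pts(c)
cv2.imwrite('pics/crop6.png',cv2.resize(c['img'][110:260,130:330],None,fx=3,fy=3))
pick([.4571,.1576],28.2,-1,z=.022)
E
```

```text
time_s: 24.32
ee_pos: [0.4782, -0.2417, 0.1499]
eef_rot: [3.128, -0.872, 1.098]
force: [0.6, -0.4, 1.0]
grip_width: 0.0541
grip_force: 0.0
org [ 0.6032 -0.0063] dir 53.1 rect 103.5 44.9 HS 14.0 180.0 ends [0.026 0.043]
org [0.4567 0.1574] dir 27.6 rect 70.0 36.3 HS 39.0 20.0 ends [0.029 0.036]
org [0.4276 0.3989] dir 8.3 rect 72.1 36.4 HS 30.0 36.0 ends [0.031 0.035]
org [0.4179 0.292 ] dir 21.7 rect 71.8 36.8 HS 63.0 154.0 ends [0.029 0.036]
org [ 0.3551 -0.007 ] dir 176.1 rect 71.7 35.6 HS 64.0 146.0 ends [0.027 0.035]
org [0.3322 0.1265] dir -163.8 rect 71.8 36.4 HS 109.0 169.0 ends [0.036 0.03 ]
org [0.2887 0.2652] dir 23.1 rect 71.2 37.5 HS 176.0 86.0 ends [0.028 0.035]
TURN rows 10 total [-0.3  -8.72  3.77] each [-0.03  -0.872  0.377]
SHIFT(after turn) total [  7.04 -12.03  -2.81] rows 13 each [ 0.542 -0.925 -0.216]  z up units:  [-0.643  0.    -0.766]
```

View pics/crop6.png

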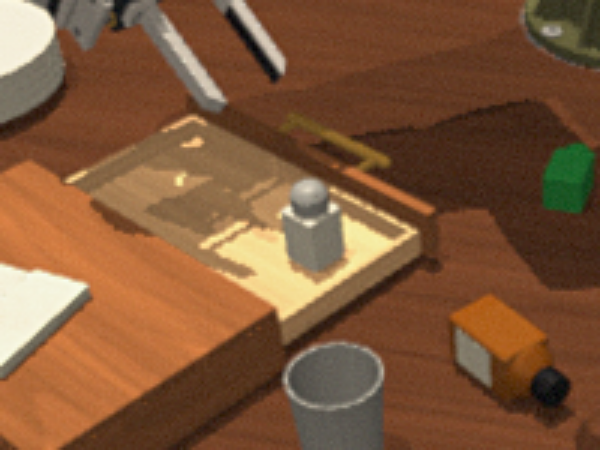

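The first shaker stands upright in the drawer at crop (313,225). Next is the middle shaker.

```bash
python3 -m inch '0.3 0 0 0 -0.03 -0.872 0.377;0.3 0 0 0 -0.03 -0.872 0.377;0.3 0 0 0 -0.03 -0.872 0.377;0.3 0 0 0 -0.03 -0.872 0.377;0.3 0 0 0 -0.03 -0.872 0.377;0.3 0 0 0 -0.03 -0.872 0.377;0.3 0 0 0 -0.03 -0.872 0.377;0.3 0 0 0 -0.03 -0.872 0.377;0.3 0 0 0 -0.03 -0.872 0.377;0.3 0 0 0 -0.03 -0.872 0.377'
python3 -m inch '0.3 0 0 0 0 0 0'
python3 - <<'E'
from h import *
pick([.4569,.1575],28,-1,z=.022);print(ctrl.get_obs()['qpos'])
E
```

```text
time_s: 25.68
ee_pos: [0.4777, -0.2408, 0.1473]
eef_rot: [3.141, 0.703, 0.491]
force: [-0.6, -0.7, 0.0]
grip_width: 0.0611
grip_force: 0.0
time_s: 25.8
ee_pos: [0.4777, -0.24, 0.1453]
eef_rot: [-3.136, 0.701, 0.498]
force: [0.2, 0.7, -1.5]
grip_width: 0.061
grip_force: 0.0
TURN rows 1 total [0.   0.01 0.04] each [0.002 0.015 0.042]
SHIFT(after turn) total [  6.94 -12.02  -2.83] rows 13 each [ 0.534 -0.925 -0.218]  z up units:  [-0.643  0.    -0.766]
[-0.30125566  0.63835735  1.32683466 -0.48009242  1.69618879  0.84130039]
```

```bash
python3 -m inch '0.3 0 -1 -0.25 0 0 0;0.3 0.52 -1 -0.22 0 0 0.04;0.3 0.53 -0.92 -0.22 0 0 0;0.3 0.53 -0.92 -0.22 0 0 0;0.3 0.53 -0.92 -0.22 0 0 0;0.3 0.53 -0.92 -0.22 0 0 0;0.3 0.53 -0.92 -0.22 0 0 0;0.3 0.53 -0.92 -0.22 0 0 0;0.3 0.53 -0.92 -0.22 0 0 0;0.3 0.53 -0.92 -0.22 0 0 0'
python3 -m inch '0.3 0.53 -0.92 -0.22 0 0 0;0.3 0.53 -0.92 -0.22 0 0 0;0.3 0.53 -0.92 -0.22 0 0 0;0.3 0.53 0 0 0 0 0;0.3 0 0 0 0 0 0'
python3 - <<'E'
from h import *
pick([.4569,.1575],28,-1,z=.022,back=0)
E
```

```text
time_s: 27.05
ee_pos: [0.481, 0.0788, 0.1066]
eef_rot: [3.14, 0.694, 0.485]
force: [-0.5, -0.8, 0.1]
grip_width: 0.061
grip_force: 0.0
time_s: 27.68
ee_pos: [0.4967, 0.1797, 0.0801]
eef_rot: [3.139, 0.696, 0.485]
force: [-0.0, -0.7, 0.4]
grip_width: 0.0611
grip_force: 0.0
TURN rows 1 total [ 0.   -0.01 -0.02] each [ 0.    -0.01  -0.017]
SHIFT(after turn) total [0.08 0.03 3.09] rows 4 each [0.02  0.007 0.771]  z up units:  [-0.643  0.    -0.766]
```

```bash
python3 -m inch '0.3 0.08 0.03 0.77 0 0 0;0.3 0 0 0.77 0 0 0;0.3 0 0 0.77 0 0 0;0.3 0 0 0.77 0 0 0;0.3 0 0 0 0 0 0;-1 0 0 0 0 0 0;-1 0 0 0 0 0 0;-1 0 0 0 0 0 0;-1 0 0 0 0 0 0' 30
python3 -m inch '-1 -0.64 0 -0.77 0 0 0;-1 -0.64 0 -0.77 0 0 0;-1 -0.64 0 -0.77 0 0 0;-1 -0.64 0 -0.77 0 0 0;-1 -0.64 0 -0.77 0 0 0;-1 0 0 0 0 0 0'
python3 - <<'E'
from h import *
place(tray(-.02,.0),62.3,-1,.16)
p,Rc,o=pose(); plan([.42,-.1,.17],Rc)
E
```

```text
time_s: 28.8
ee_pos: [0.4468, 0.1522, 0.0089]
eef_rot: [3.136, 0.696, 0.483]
force: [1.7, 2.5, 5.5]
grip_width: 0.0359
grip_force: 30.0
time_s: 29.55
ee_pos: [0.4474, 0.153, 0.1599]
eef_rot: [3.135, 0.694, 0.482]
force: [0.4, -0.3, -1.9]
grip_width: 0.036
grip_force: 30.0
TURN rows 10 total [ 0.37  8.69 -3.79] each [ 0.037  0.869 -0.379]
SHIFT(after turn) total [-7.79  7.   -8.67] rows 9 each [-0.866  0.778 -0.963]  z up units:  [ 0.766  0.    -0.643]
TURN rows 0 total [0. 0. 0.] each [0. 0. 0.]
SHIFT(after turn) total [-3.84  7.03  3.43] rows 8 each [-0.48   0.879  0.429]  z up units:  [-0.639  0.005 -0.769]
```

```bash
cat >> h.py <<'E'
def carry(xy,a,s,z,tilt=50):
    """shift in the present orientation to the TCP of the place pose"""
    Rt=orient(a+90*s,a,tilt); T=np.array([*xy,z])+.0188*Rt[:,2]; p,Rc,o=pose(); s=Rc.T@(T-p)/.03; m=int(np.ceil(np.abs(s).max()))
    print('CARRY rows',m,'total',s.round(2),'each',(s/m).round(3))
E
python3 - <<'E'
from h import *
carry(tray(-.02,0),62.3,-1,.17)
E
```

```text
CARRY rows 13 total [-4.26 12.36  3.72] each [-0.328  0.951  0.286]
```

```bash
python3 -m inch '-1 -0.33 0.95 0.29 0 0 0;-1 -0.33 0.95 0.29 0 0 0;-1 -0.33 0.95 0.29 0 0 0;-1 -0.33 0.95 0.29 0 0 0;-1 -0.33 0.95 0.29 0 0 0;-1 -0.33 0.95 0.29 0 0 0;-1 -0.33 0.95 0.29 0 0 0;-1 -0.33 0.95 0.29 0 0 0;-1 -0.33 0.95 0.29 0 0 0;-1 -0.33 0.95 0.29 0 0 0'
python3 -m inch '-1 -0.33 0.95 0.29 0 0 0;-1 -0.33 0.95 0.29 0 0 0;-1 -0.33 0.95 0.29 0 0 0;-1 0 0 0 0 0 0'
python3 -m inch '-1 0 0 0 0.037 0.869 -0.379;-1 0 0 0 0.037 0.869 -0.379;-1 0 0 0 0.037 0.869 -0.379;-1 0 0 0 0.037 0.869 -0.379;-1 0 0 0 0.037 0.869 -0.379;-1 0 0 0 0.037 0.869 -0.379;-1 0 0 0 0.037 0.869 -0.379;-1 0 0 0 0.037 0.869 -0.379;-1 0 0 0 0.037 0.869 -0.379;-1 0 0 0 0.037 0.869 -0.379'
python3 -m inch '-1 0 0 0 0 0 0'
python3 - <<'E'
from h import *
place(tray(-.02,.0),62.3,-1,.05)
E
```

```text
time_s: 30.8
ee_pos: [0.463, -0.1617, 0.1552]
eef_rot: [3.138, 0.699, 0.484]
force: [0.1, 0.0, -1.2]
grip_width: 0.0359
grip_force: 30.0
time_s: 31.3
ee_pos: [0.4677, -0.2561, 0.1545]
eef_rot: [3.138, 0.699, 0.482]
force: [0.7, 0.1, -1.0]
grip_width: 0.0356
grip_force: 30.0
time_s: 32.55
ee_pos: [0.4684, -0.2541, 0.1559]
eef_rot: [-3.14, -0.875, 1.086]
force: [1.3, 0.1, -1.6]
grip_width: 0.0361
grip_force: 30.0
time_s: 32.67
ee_pos: [0.4677, -0.2545, 0.154]
eef_rot: [-3.13, -0.871, 1.076]
force: [1.6, 0.2, -2.0]
grip_width: 0.0356
grip_force: 30.0
TURN rows 1 total [-0.02  0.01 -0.04] each [-0.015  0.007 -0.042]
SHIFT(after turn) total [-2.92  0.09  2.54] rows 3 each [-0.974  0.029  0.845]  z up units:  [ 0.766  0.    -0.643]
```

```bash
python3 -m inch '-1 -0.98 0.03 0.84 0 0 0;-1 -0.98 0.03 0.84 0 0 0;-1 -0.96 0.03 0.84 0 0 0;-1 0 0 0 0 0 -0.04;-1 -0.1 0 0.08 0 0 0;-1 0 0 0 0 0 0'
python3 -m inch '-1 -0.04 0 0.03 0 0 0;-1 0 0 0 0 0 0'; python3 -m inch '-1 -0.04 0 0.03 0 0 0;-1 0 0 0 0 0 0'
```

```text
time_s: 33.42
ee_pos: [0.4716, -0.2552, 0.038]
eef_rot: [3.134, -0.869, 1.097]
force: [-0.9, -0.3, -0.4]
grip_width: 0.0358
grip_force: 30.0
time_s: 33.67
ee_pos: [0.4712, -0.2551, 0.0357]
eef_rot: [3.136, -0.87, 1.095]
force: [-0.2, -0.4, -1.9]
grip_width: 0.0359
grip_force: 30.0
time_s: 33.92
ee_pos: [0.4711, -0.255, 0.0337]
eef_rot: [3.137, -0.87, 1.095]
force: [-0.3, -0.2, -1.2]
grip_width: 0.0359
grip_force: 30.0
```

```bash
python3 -m inch '-1 -0.04 0 0.03 0 0 0;-1 0 0 0 0 0 0'; python3 -m inch '-1 -0.03 0 0.02 0 0 0;-1 0 0 0 0 0 0'
```

```text
time_s: 34.17
ee_pos: [0.4712, -0.2552, 0.0329]
eef_rot: [3.136, -0.871, 1.096]
force: [-1.3, -1.1, 4.5]
grip_width: 0.0358
grip_force: 30.0
time_s: 34.42
ee_pos: [0.4715, -0.2554, 0.0328]
eef_rot: [3.134, -0.872, 1.097]
force: [-3.2, -0.8, 13.2]
grip_width: 0.0356
grip_force: 30.0
```

```bash
python3 -m inch '-1 0.03 0 -0.02 0 0 0;0.15 0 0 0 0 0 0;0.15 0 0 0 0 0 0;0.15 0 0 0 0 0 0;0.15 0 0 -1 0 0 0;0.15 0 0 -1 0 0 0;0.15 0 0 -1 0 0 0;0.15 0.77 0 -0.64 0 0 0;0.15 0.77 0 -0.64 0 0 0;0.15 0.77 0 -0.64 0 0 0'
python3 - <<'E'
from h import *
t=things(snap('top','top7')); c=snap('scene','sc7'); cv2.imwrite('pics/crop7.png',cv2.resize(c['img'][110:260,130:330],None,fx=3,fy=3))
pick([.4277,.399],7.8,-1,z=.022)
E
```

```text
time_s: 35.67
ee_pos: [0.4391, -0.3153, 0.1813]
eef_rot: [3.137, -0.87, 1.094]
force: [0.0, -0.0, -0.7]
grip_width: 0.0543
grip_force: 0.0
org [ 0.6035 -0.0062] dir 53.4 rect 104.0 45.1 HS 14.0 179.0 ends [0.026 0.044]
org [0.4274 0.399 ] dir 4.7 rect 72.1 37.8 HS 31.0 36.0 ends [0.03  0.037]
org [0.4182 0.2919] dir 22.4 rect 71.9 36.4 HS 63.0 154.0 ends [0.029 0.036]
org [ 0.3552 -0.0071] dir 176.1 rect 71.4 35.6 HS 64.0 146.0 ends [0.027 0.035]
org [0.332  0.1266] dir -164.1 rect 72.0 36.8 HS 109.0 166.0 ends [0.036 0.029]
org [0.2885 0.2652] dir 23.7 rect 71.1 37.1 HS 176.0 86.0 ends [0.029 0.037]
TURN rows 11 total [-0.47 -8.24  6.02] each [-0.043 -0.749  0.547]
SHIFT(after turn) total [  5.63 -23.67  -0.08] rows 24 each [ 0.234 -0.986 -0.003]  z up units:  [-0.643  0.    -0.766]
```

View pics/crop7.png

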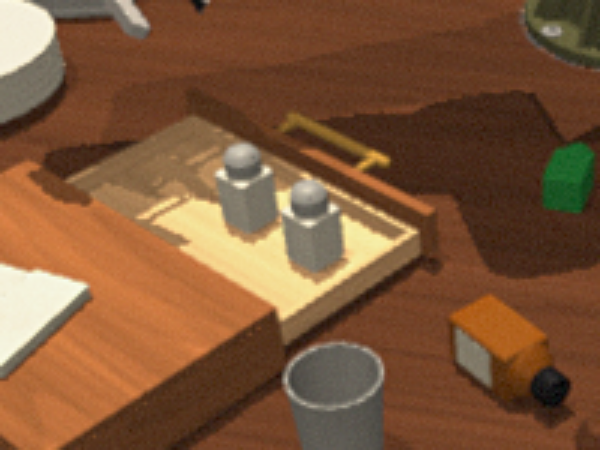

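Two shakers stand upright in the drawer, at crop (247,190) and (313,225). Next is the left shaker.

```bash
python3 -m inch '0.3 0 0 0 -0.043 -0.749 0.547;0.3 0 0 0 -0.043 -0.749 0.547;0.3 0 0 0 -0.043 -0.749 0.547;0.3 0 0 0 -0.043 -0.749 0.547;0.3 0 0 0 -0.043 -0.749 0.547;0.3 0 0 0 -0.043 -0.749 0.547;0.3 0 0 0 -0.043 -0.749 0.547;0.3 0 0 0 -0.043 -0.749 0.547;0.3 0 0 0 -0.043 -0.749 0.547;0.3 0 0 0 -0.043 -0.749 0.547'
python3 -m inch '0.3 0 0 0 -0.043 -0.749 0.547;0.3 0 -1 -0.2 0 0 0;0.3 0 -1 -0.2 0 0 0;0.3 0 -1 -0.2 0 0 0;0.3 0 -1 0 0 0 0;0.3 0 -1 0 0 0 0;0.3 0 -1 0 0 0 0;0.3 0 -1 0 0 0 0;0.3 0 -1 0 0 0 0;0.3 0 -1 0 0 0 0'
python3 -m inch '0.3 0 -1 0 0 0 0;0.3 0 -1 0 0 0 0;0.3 0 -1 0 0 0 0;0.3 0 -1 0 0 0 0;0.3 0 -1 0 0 0 0;0.3 0 -1 0 0 0 0;0.3 0 -1 0 0 0 0;0.3 0 -1 0 0 0 0;0.3 0 -1 0 0 0 0;0.3 0 -1 0 0 0 0'
python3 -m inch '0.3 0 0 0 0 0 0'
python3 - <<'E'
from h import *
pick([.4276,.399],7.2,-1,z=.022);print(ctrl.get_obs()['qpos'])
E
```

```text
time_s: 37.02
ee_pos: [0.4392, -0.3151, 0.1797]
eef_rot: [-3.065, 0.57, 0.248]
force: [-1.0, -0.3, 0.6]
grip_width: 0.0612
grip_force: 0.0
time_s: 38.28
ee_pos: [0.4136, -0.0454, 0.1943]
eef_rot: [-3.136, 0.701, 0.14]
force: [-0.0, 0.9, 0.3]
grip_width: 0.0611
grip_force: 0.0
time_s: 39.52
ee_pos: [0.3731, 0.2518, 0.1954]
eef_rot: [-3.137, 0.701, 0.139]
force: [-0.2, -0.8, 0.4]
grip_width: 0.0613
grip_force: 0.0
time_s: 39.65
ee_pos: [0.3729, 0.2518, 0.1953]
eef_rot: [-3.137, 0.701, 0.141]
force: [-0.0, -0.3, 0.2]
grip_width: 0.061
grip_force: 0.0
TURN rows 1 total [0.03 0.02 0.07] each [0.03  0.017 0.069]
SHIFT(after turn) total [ 5.57 -4.64  0.5 ] rows 6 each [ 0.928 -0.773  0.083]  z up units:  [-0.643  0.    -0.766]
[0.40692428 0.50057335 1.41857469 0.18485354 1.89966037 1.83616252]
```

```bash
python3 -m inch '0.3 0 0 0 0.03 0.017 0.069;0.3 0.93 -0.77 0.08 0 0 0;0.3 0.93 -0.77 0.08 0 0 0;0.3 0.93 -0.77 0.08 0 0 0;0.3 0.93 -0.77 0.08 0 0 0;0.3 0.93 -0.77 0.08 0 0 0;0.3 0.93 -0.77 0.08 0 0 0;0.3 0 0 0 0 0 0'
python3 - <<'E'
from h import *
pick([.4276,.399],7.2,-1,z=.022,back=0);print(ctrl.get_obs()['qpos'])
E
```

```text
time_s: 40.65
ee_pos: [0.4748, 0.4026, 0.075]
eef_rot: [3.139, 0.7, 0.121]
force: [-0.4, -0.8, -0.1]
grip_width: 0.0615
grip_force: 0.0
TURN rows 1 total [-0.    0.01 -0.02] each [-0.004  0.011 -0.02 ]
SHIFT(after turn) total [-0.07 -0.08  2.99] rows 3 each [-0.024 -0.026  0.997]  z up units:  [-0.643  0.    -0.766]
[0.53252763 0.99980944 0.8642704  0.27582888 1.92312033 1.9899741 ]
```

```bash
python3 -m inch '0.3 -0.07 -0.08 0.7 0 0 0;0.3 0 0 0.8 0 0 0;0.3 0 0 0.8 0 0 0;0.3 0 0 0.65 0 0 0;0.3 0 0 0 0 0 0;-1 0 0 0 0 0 0;-1 0 0 0 0 0 0;-1 0 0 0 0 0 0;-1 0 0 0 0 0 0' 30
python3 -m inch '-1 -0.64 0 -0.77 0 0 0;-1 -0.64 0 -0.77 0 0 0;-1 -0.64 0 -0.77 0 0 0;-1 -0.64 0 -0.77 0 0 0;-1 -0.64 0 -0.77 0 0 0;-1 -0.32 0 -0.38 0 0 0;-1 0 0 0 0 0 0'
python3 - <<'E'
from h import *
carry(tray(-.02,-.085),62.3,-1,.17)
E
```

```text
time_s: 41.78
ee_pos: [0.417, 0.3985, 0.0119]
eef_rot: [-3.141, 0.696, 0.123]
force: [2.9, 0.5, 3.9]
grip_width: 0.0358
grip_force: 30.0
time_s: 42.65
ee_pos: [0.4171, 0.3985, 0.1767]
eef_rot: [-3.141, 0.696, 0.124]
force: [-0.4, 0.2, -2.5]
grip_width: 0.0361
grip_force: 30.0
CARRY rows 25 total [-1.53 24.14  2.08] each [-0.061  0.965  0.083]
```

```bash
python3 -m inch '-1 -0.06 0.965 0.083 0 0 0;-1 -0.06 0.965 0.083 0 0 0;-1 -0.06 0.965 0.083 0 0 0;-1 -0.06 0.965 0.083 0 0 0;-1 -0.06 0.965 0.083 0 0 0;-1 -0.06 0.965 0.083 0 0 0;-1 -0.06 0.965 0.083 0 0 0;-1 -0.06 0.965 0.083 0 0 0;-1 -0.06 0.965 0.083 0 0 0;-1 -0.06 0.965 0.083 0 0 0'
python3 -m inch '-1 -0.06 0.965 0.083 0 0 0;-1 -0.06 0.965 0.083 0 0 0;-1 -0.06 0.965 0.083 0 0 0;-1 -0.06 0.965 0.083 0 0 0;-1 -0.06 0.965 0.083 0 0 0;-1 -0.06 0.965 0.083 0 0 0;-1 -0.06 0.965 0.083 0 0 0;-1 -0.06 0.965 0.083 0 0 0;-1 -0.06 0.965 0.083 0 0 0;-1 -0.06 0.965 0.083 0 0 0'
python3 -m inch '-1 -0.06 0.965 0.083 0 0 0;-1 -0.06 0.965 0.083 0 0 0;-1 -0.06 0.965 0.083 0 0 0;-1 -0.06 0.965 0.083 0 0 0;-1 -0.06 0.965 0.083 0 0 0;-1 0 0 0 0 0 0'
python3 - <<'E'
from h import *
place(tray(-.02,-.085),62.3,-1,.17);print(ctrl.get_obs()['qpos'])
E
```

```text
time_s: 43.9
ee_pos: [0.4224, 0.1064, 0.1676]
eef_rot: [-3.142, 0.699, 0.123]
force: [0.9, -0.0, -1.2]
grip_width: 0.0355
grip_force: 30.0
time_s: 45.15
ee_pos: [0.4284, -0.1844, 0.16]
eef_rot: [-3.14, 0.699, 0.125]
force: [0.2, 0.3, -0.5]
grip_width: 0.0356
grip_force: 30.0
time_s: 45.9
ee_pos: [0.4311, -0.3301, 0.1558]
eef_rot: [-3.139, 0.699, 0.123]
force: [0.2, 0.6, -1.8]
grip_width: 0.0359
grip_force: 30.0
TURN rows 11 total [ 0.52  8.23 -6.08] each [ 0.047  0.748 -0.553]
SHIFT(after turn) total [ 0.07 -0.   -0.03] rows 1 each [ 0.07  -0.004 -0.027]  z up units:  [ 0.766  0.    -0.643]
[-0.52729244  0.68588115  1.22158603 -0.40978554  1.80436647  0.94360445]
```

```bash
python3 -m inch '-1 0 0 0 0.047 0.748 -0.553;-1 0 0 0 0.047 0.748 -0.553;-1 0 0 0 0.047 0.748 -0.553;-1 0 0 0 0.047 0.748 -0.553;-1 0 0 0 0.047 0.748 -0.553;-1 0 0 0 0.047 0.748 -0.553;-1 0 0 0 0.047 0.748 -0.553;-1 0 0 0 0.047 0.748 -0.553;-1 0 0 0 0.047 0.748 -0.553;-1 0 0 0 0.047 0.748 -0.553'
python3 -m inch '-1 0 0 0 0.047 0.748 -0.553;-1 0 0 0 0 0 0'
python3 - <<'E'
from h import *
place(tray(-.02,-.085),62.3,-1,.05)
E
```

```text
time_s: 47.15
ee_pos: [0.432, -0.328, 0.1572]
eef_rot: [-3.061, -0.743, 0.965]
force: [-0.0, 0.1, -0.7]
grip_width: 0.0357
grip_force: 30.0
time_s: 47.4
ee_pos: [0.4314, -0.3285, 0.1555]
eef_rot: [-3.139, -0.874, 1.086]
force: [0.7, -0.1, -0.9]
grip_width: 0.0359
grip_force: 30.0
TURN rows 1 total [-0.01 -0.01 -0.  ] each [-0.009 -0.007 -0.004]
SHIFT(after turn) total [-3.02  0.01  2.5 ] rows 4 each [-0.754  0.003  0.625]  z up units:  [ 0.766  0.    -0.643]
```

```bash
python3 -m inch '-1 -0.76 0 0.63 0 0 0;-1 -0.75 0 0.62 0 0 0;-1 -0.75 0 0.62 0 0 0;-1 -0.75 0 0.62 0 0 0;-1 -0.1 0 0.08 0 0 0;-1 0 0 0 0 0 0'
python3 -m inch '-1 -0.04 0 0.03 0 0 0;-1 0 0 0 0 0 0'; python3 -m inch '-1 -0.04 0 0.03 0 0 0;-1 0 0 0 0 0 0'
```

```text
time_s: 48.15
ee_pos: [0.4323, -0.3299, 0.0374]
eef_rot: [3.137, -0.871, 1.093]
force: [0.8, -0.4, -1.5]
grip_width: 0.0359
grip_force: 30.0
time_s: 48.4
ee_pos: [0.432, -0.3303, 0.0357]
eef_rot: [3.136, -0.871, 1.094]
force: [0.9, 0.6, -1.3]
grip_width: 0.0358
grip_force: 30.0
time_s: 48.65
ee_pos: [0.4321, -0.3305, 0.0352]
eef_rot: [3.134, -0.873, 1.095]
force: [-1.1, 0.0, 10.2]
grip_width: 0.0357
grip_force: 30.0
```

```bash
python3 -m inch '-1 0.01 0 -0.01 0 0 0;0.15 0 0 0 0 0 0;0.15 0 0 0 0 0 0;0.15 0 0 0 0 0 0;0.15 0 0 -1 0 0 0;0.15 0 0 -1 0 0 0;0.15 0 0 -1 0 0 0;0.15 0.77 0 -0.64 0 0 0;0.15 0.77 0 -0.64 0 0 0;0.15 0.77 0 -0.64 0 0 0'
python3 - <<'E'
from h import *
t=things(snap('top','top8')); c=snap('scene','sc8'); cv2.imwrite('pics/crop8.png',cv2.resize(c['img'][110:260,130:330],None,fx=3,fy=3))
pick([.6034,-.0063],53.4,-1,z=.027,tilt=35)
E
```

```text
time_s: 49.9
ee_pos: [0.3996, -0.3906, 0.1828]
eef_rot: [3.137, -0.872, 1.093]
force: [0.4, -0.6, 0.2]
grip_width: 0.0539
grip_force: 0.0
org [0.5901 0.0358] dir 58.2 rect 104.0 45.1 HS 14.0 180.0 ends [0.026 0.044]
org [0.4179 0.2918] dir 21.5 rect 71.6 37.4 HS 63.0 153.0 ends [0.028 0.037]
org [ 0.3551 -0.007 ] dir 176.0 rect 71.8 35.6 HS 64.0 146.0 ends [0.027 0.035]
org [0.3322 0.1266] dir -163.7 rect 71.7 36.3 HS 109.0 165.0 ends [0.036 0.03 ]
org [0.2888 0.2648] dir 23.4 rect 71.1 36.4 HS 176.0 86.0 ends [0.029 0.036]
TURN rows 9 total [-0.08 -8.47  0.99] each [-0.009 -0.941  0.11 ]
SHIFT(after turn) total [14.77 -2.21 -6.29] rows 15 each [ 0.985 -0.148 -0.42 ]  z up units:  [-0.574  0.    -0.819]
```

View pics/crop8.png

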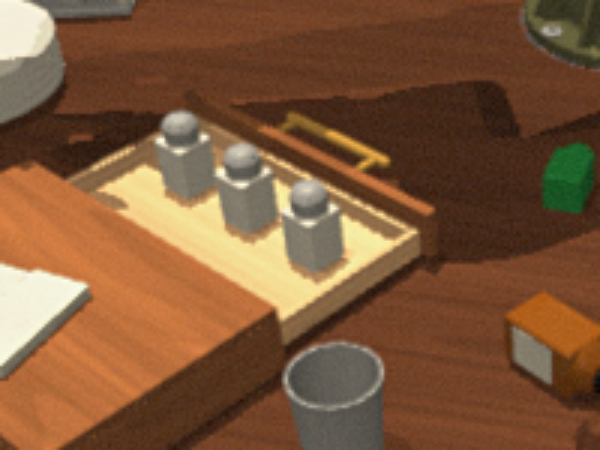

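All three shakers stand upright in the drawer, at crop (185,155), (247,190) and (313,225). The bottle was knocked aside to (0.590, 0.036), so I measure it again and pick it there.

Run:
```python
from h import *
pick([.5901,.0358],58.2,-1,z=.026,tilt=40)
```

```text
TURN rows 9 total [ 0.01 -8.98  0.47] each [ 0.001 -0.998  0.052]
SHIFT(after turn) total [15.23 -2.12 -8.24] rows 16 each [ 0.952 -0.133 -0.515]  z up units:  [-0.643  0.    -0.766]
```

```bash
python3 -m inch '0.5 0 0 0 0 -0.998 0.052;0.5 0 0 0 0 -0.998 0.052;0.5 0 0 0 0 -0.998 0.052;0.5 0 0 0 0 -0.998 0.052;0.5 0 0 0 0 -0.998 0.052;0.5 0 0 0 0 -0.998 0.052;0.5 0 0 0 0 -0.998 0.052;0.5 0 0 0 0 -0.998 0.052;0.5 0 0 0 0 -0.998 0.052;0.5 0 0 0 0 0 0'
python3 - <<'E'
from h import *
pick([.5901,.0358],58.2,-1,z=.026,tilt=40);print(ctrl.get_obs()['qpos'])
E
```

```text
time_s: 51.25
ee_pos: [0.4001, -0.3891, 0.1797]
eef_rot: [-3.131, 0.696, 1.026]
force: [0.6, -0.2, -0.6]
grip_width: 0.0705
grip_force: 0.0
TURN rows 1 total [-0.02 -0.01  0.05] each [-0.02  -0.012  0.047]
SHIFT(after turn) total [15.07 -2.08 -8.33] rows 16 each [ 0.942 -0.13  -0.521]  z up units:  [-0.643  0.    -0.766]
[-0.52377944  0.38558868  1.62327012 -0.73785365  1.26174598  0.30528912]
```

```bash
python3 -m inch '0.5 0.94 -0.13 -0.6 0 0 0;0.5 0.94 -0.13 -0.6 0 0 0;0.5 0.94 -0.13 -0.6 0 0 0;0.5 0.94 -0.13 -0.6 0 0 0;0.5 0.94 -0.13 -0.6 0 0 0;0.5 0.94 -0.13 -0.6 0 0 0;0.5 0.94 -0.13 -0.6 0 0 0;0.5 0.94 -0.13 -0.6 0 0 0;0.5 0.94 -0.13 -0.6 0 0 0;0.5 0.94 -0.13 -0.6 0 0 0'
python3 -m inch '0.5 0.94 -0.13 -0.5 0 0 0;0.5 0.94 -0.13 -0.5 0 0 0;0.5 0.94 -0.13 -0.5 0 0 0;0.5 0.94 -0.13 -0.5 0 0 0;0.5 0.94 -0.13 -0.4 0 0 0;0.5 0.94 -0.13 0 0 0 0;0.5 0 0 0 0 0 0'
python3 - <<'E'
from h import *
t=[x for x in things(snap('top','top9')) if x[2]>85]
pick([.5901,.0358],58.2,-1,z=.026,tilt=40,back=0);print(ctrl.get_obs()['qpos'])
E
```

```text
time_s: 52.5
ee_pos: [0.5416, -0.0875, 0.1391]
eef_rot: [-3.134, 0.692, 1.021]
force: [-0.8, 0.6, 0.2]
grip_width: 0.0702
grip_force: 0.0
time_s: 53.38
ee_pos: [0.6136, 0.0743, 0.0845]
eef_rot: [-3.131, 0.695, 1.024]
force: [0.2, -0.5, -0.2]
grip_width: 0.0707
grip_force: 0.0
org [0.5902 0.0358] dir 58.3 rect 104.0 45.2 HS 14.0 180.0 ends [0.026 0.044]
org [ 0.3551 -0.0071] dir 176.1 rect 71.7 35.6 HS 63.0 139.0 ends [0.027 0.035]
TURN rows 1 total [-0.03 -0.02  0.03] each [-0.026 -0.02   0.026]
SHIFT(after turn) total [ 0.14 -0.01  3.1 ] rows 4 each [ 0.036 -0.002  0.776]  z up units:  [-0.643  0.    -0.766]
[ 0.25259365  0.8994899   1.02032757 -0.46229444  1.74659956  0.84695949]
```

```bash
python3 -m inch '0.5 0.14 0 0.6 0 0 0;0.5 0 0 0.7 0 0 0;0.5 0 0 0.7 0 0 0;0.5 0 0 0.6 0 0 0;0.5 0 0 0.5 0 0 0;0.5 0 0 0 0 0 0;-1 0 0 0 0 0 0;-1 0 0 0 0 0 0;-1 0 0 0 0 0 0;-1 0 0 0 0 0 0' 40
python3 -m inch '-1 -0.64 0 -0.77 0 0 0;-1 -0.64 0 -0.77 0 0 0;-1 -0.64 0 -0.77 0 0 0;-1 -0.64 0 -0.77 0 0 0;-1 -0.64 0 -0.77 0 0 0;-1 -0.64 0 -0.77 0 0 0;-1 0 0 0 0 0 0'
python3 - <<'E'
from h import *
carry([.602,.291],108.7,-1,.20); place([.602,.291],108.7,-1,.20)
E
```

```text
time_s: 54.68
ee_pos: [0.584, 0.0265, 0.0125]
eef_rot: [-3.137, 0.696, 1.019]
force: [-0.9, 3.4, 2.6]
grip_width: 0.0436
grip_force: 39.9
time_s: 55.55
ee_pos: [0.5853, 0.0264, 0.1939]
eef_rot: [-3.141, 0.693, 1.017]
force: [1.1, 0.3, -3.3]
grip_width: 0.044
grip_force: 39.9
CARRY rows 7 total [ 6.36 -4.54 -5.02] each [ 0.908 -0.648 -0.717]
TURN rows 11 total [ 0.5   8.33 -5.55] each [ 0.045  0.758 -0.504]
SHIFT(after turn) total [5.41 3.36 6.76] rows 7 each [0.773 0.479 0.965]  z up units:  [ 0.766  0.    -0.643]
```

```bash
python3 -m inch '-1 0 0 0 0.045 0.758 -0.504;-1 0 0 0 0.045 0.758 -0.504;-1 0 0 0 0.045 0.758 -0.504;-1 0 0 0 0.045 0.758 -0.504;-1 0 0 0 0.045 0.758 -0.504;-1 0 0 0 0.045 0.758 -0.504;-1 0 0 0 0.045 0.758 -0.504;-1 0 0 0 0.045 0.758 -0.504;-1 0 0 0 0.045 0.758 -0.504;-1 0 0 0 0.045 0.758 -0.504'
python3 -m inch '-1 0 0 0 0.045 0.758 -0.504;-1 0 0 0 0 0 0'
python3 - <<'E'
from h import *
place([.6034,.2867],108.7,-1,.17);print(ctrl.get_obs()['qpos'])
E
```

```text
time_s: 56.8
ee_pos: [0.5843, 0.026, 0.1909]
eef_rot: [-3.058, -0.742, 1.774]
force: [0.1, -0.7, -3.3]
grip_width: 0.044
grip_force: 39.9
time_s: 57.05
ee_pos: [0.5841, 0.0254, 0.189]
eef_rot: [-3.127, -0.876, 1.882]
force: [0.1, -0.2, -2.5]
grip_width: 0.0442
grip_force: 39.9
TURN rows 1 total [-0.02 -0.02 -0.05] each [-0.019 -0.017 -0.055]
SHIFT(after turn) total [4.68 3.4  7.19] rows 8 each [0.586 0.425 0.899]  z up units:  [ 0.766  0.    -0.643]
[-0.31119748  0.67586925  1.23983563  0.68160068  1.78864028 -0.67643037]
```

```bash
python3 -m inch '-1 0.59 0.42 0.9 0 0 0;-1 0.59 0.42 0.9 0 0 0;-1 0.59 0.42 0.9 0 0 0;-1 0.58 0.42 0.9 0 0 0;-1 0.58 0.43 0.9 0 0 0;-1 0.58 0.43 0.9 0 0 0;-1 0.58 0.43 0.9 0 0 0;-1 0.58 0.43 0.9 0 0 -0.05;-1 0 0 0 0 0 0'
python3 - <<'E'
from h import *
place([.6034,.2867],108.7,-1,.062);print(ctrl.get_obs()['qpos'])
c=snap('scene','sc9'); cv2.imwrite('pics/crop9.png',cv2.resize(c['img'][120:320,300:560],None,fx=2.3,fy=2.3))
E
```

```text
time_s: 58.18
ee_pos: [0.5982, 0.3035, 0.1601]
eef_rot: [3.14, -0.871, 1.905]
force: [-0.1, -0.1, -1.8]
grip_width: 0.0438
grip_force: 39.9
TURN rows 1 total [-0.02  0.01  0.03] each [-0.024  0.011  0.03 ]
SHIFT(after turn) total [-2.88 -0.02  2.28] rows 3 each [-0.96  -0.005  0.759]  z up units:  [ 0.766  0.    -0.643]
[ 0.1063226   0.70723645  1.25672523  0.8456044   1.48180411 -0.44376481]
```

View pics/crop9.png

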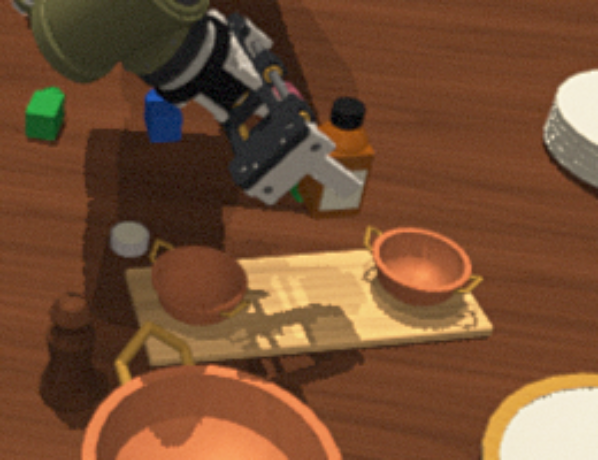

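The bottle hangs upright at crop (345,165), over the board between the bowls at (205,285) and (420,265). Lowering it.

```bash
python3 -m inch '-1 -0.72 0 0.57 0 0 0;-1 -0.72 0 0.57 0 0 0;-1 -0.72 0 0.57 0 0 0;-1 -0.72 0 0.57 0 0 0;-1 0 0 0 0 0 0'
python3 -m inch '-1 -0.08 0 0.06 0 0 0;-1 0 0 0 0 0 0'; python3 -m inch '-1 -0.03 0 0.03 0 0 0;-1 0 0 0 0 0 0'
```

```text
time_s: 58.85
ee_pos: [0.5997, 0.2972, 0.0469]
eef_rot: [-3.139, -0.874, 1.899]
force: [-0.6, -0.1, -1.8]
grip_width: 0.0438
grip_force: 40.0
time_s: 59.1
ee_pos: [0.6007, 0.2979, 0.0475]
eef_rot: [3.137, -0.873, 1.906]
force: [0.3, 0.3, -2.2]
grip_width: 0.0439
grip_force: 40.0
time_s: 59.35
ee_pos: [0.6007, 0.2983, 0.0465]
eef_rot: [3.136, -0.873, 1.906]
force: [0.1, -0.8, -3.1]
grip_width: 0.0435
grip_force: 40.0
```

```bash
python3 -m inch '-1 -0.04 0 0.03 0 0 0;-1 0 0 0 0 0 0'; python3 -m inch '-1 -0.03 0 0.03 0 0 0;-1 0 0 0 0 0 0'
```

```text
time_s: 59.6
ee_pos: [0.6007, 0.2981, 0.0447]
eef_rot: [3.137, -0.874, 1.906]
force: [-0.4, 0.1, -2.5]
grip_width: 0.0439
grip_force: 40.0
time_s: 59.85
ee_pos: [0.6008, 0.2981, 0.0444]
eef_rot: [3.136, -0.874, 1.907]
force: [-2.5, -3.7, 5.3]
grip_width: 0.0435
grip_force: 40.0
```

```bash
python3 -m inch '0.35 0 0 0 0 0 0;0.35 0 0 0 0 0 0;0.35 0 0 0 0 0 0;0.35 0 0 -0.7 0 0 0;0.35 0 0 -1 0 0 0;0.35 0 0 -1 0 0 0;0.35 0.4 0 -0.9 0 0 0;0.35 0.77 0 -0.64 0 0 0;0.35 0.77 0 -0.64 0 0 0;0.35 0.77 0 -0.64 0 0 0'
python3 -m inch '0.35 0.77 0 -0.64 0 0 0;0.35 -0.3 0 -0.9 0 0 0;0.35 -0.3 0 -0.9 0 0 0;0.35 -0.3 0 -0.9 0 0 0;0.35 0 0 0 0 0 0;0.35 0 0 0 0 0 0;0.35 0 0 0 0 0 0;0.35 0 0 0 0 0 0'
python3 - <<'E'
from h import *
c=snap('top','top10'); W=pts(c).reshape(-1,3); s=snap('scene','sc10')
k=(W[:,2]>.095)&(W[:,2]<.125)&(abs(W[:,0]-.602)<.06)&(abs(W[:,1]-.291)<.05); print('cap',k.sum(),np.median(W[k],0))
u=W[:,:2]@DX-.555;v=W[:,:2]@DY+.0205
for y in(.085,0,-.085):
    k=(abs(u+.02)<.04)&(abs(v-y)<.03)&(W[:,2]>.078)&(W[:,2]<.095); print('shaker cap',k.sum(),u[k].mean(),v[k].mean(),np.median(W[k,2]))
k=(W[:,2]>.03)&(W[:,2]<.048)&(u+.555<.435)&(u+.555>.38)&(abs(v)<.06);print('bar',(u[k]+.555).mean())
# second view check of the bottle cap
m=s['img'].copy(); cv2.imwrite('pics/final.png',s['img'])
E
```

```text
time_s: 61.1
ee_pos: [0.6243, 0.2278, 0.2146]
eef_rot: [3.136, -0.873, 1.907]
force: [-0.0, 0.0, 0.6]
grip_width: 0.0637
grip_force: 0.0
time_s: 62.1
ee_pos: [0.6499, 0.153, 0.2735]
eef_rot: [3.137, -0.874, 1.906]
force: [-1.1, -0.3, 0.5]
grip_width: 0.0639
grip_force: 0.0
cap 127 [0.60511072 0.28493658 0.11445544]
shaker cap 117 -0.015606802623957363 0.0879902074137181 0.0837349414356305
shaker cap 125 -0.01686178067076646 0.005233832341500705 0.08327080945365398
shaker cap 125 -0.0172280026235131 -0.07620791220607596 0.08353662771344703
bar 0.4288964679613258
```

View pics/final.png

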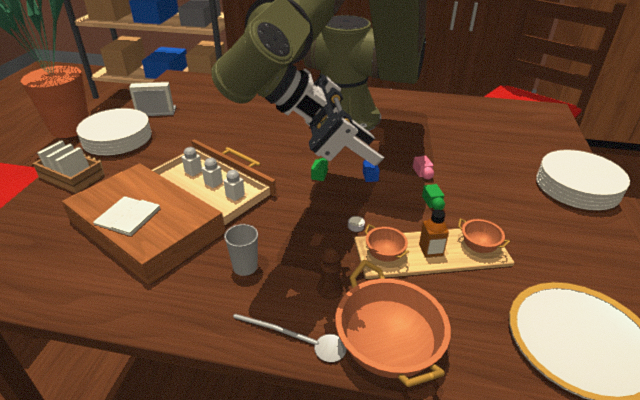

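The final view shows three upright shakers in the drawer at (191,160), (211,172) and (233,184). The bottle stands upright at (433,237) between the bowls, and everything else is in place. One last check on the drawer from the saved frames.

Run:
```python
from h import *
for f in('top2','top8','top10'):
    W=pts(dict(np.load(f'pics/{f}.npz'))).reshape(-1,3); u=W[:,:2]@DX; v=W[:,:2]@DY
    k=(W[:,2]>.03)&(W[:,2]<.048)&(abs(u-.42)<.03)&(abs(v+.02)<.05); b=u[k].min()
    k=(W[:,2]>.049)&(W[:,2]<.056)&(abs(u-.47)<.03)&(abs(v+.02)<.1); k2=(W[:,2]>.055)&(abs(u-.64)<.02)&(abs(v+.02)<.1)&(W[:,2]<.07)
    print(f,b,np.percentile(u[k],[5,50,95]),np.percentile(u[k2],2))
```

```text
top2 0.4216735689746175 [0.46241214 0.46767791 0.47307966] 0.6388119352910582
top8 0.42384280842998173 [0.46458694 0.46983414 0.47519313] 0.6386368388634173
top10 0.4238508485107215 [0.46454987 0.46982628 0.47512718] 0.6387157542554435
```

```bash
python3 -c "
from station import ticket; print(ticket.hand_in())"
```

```text
the job is handed in; nothing more can be done
None
```

The job is handed in, but the judge returned no verdict. At my last check the drawer was out to about 163 mm (it reached its stop, then slid back about 2 mm), all three shakers stood upright in it, and the bottle stood upright on the board about 7 mm from the midpoint between the bowls.

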